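# Close a bench roll holder: drop its coupler on the ball and lock it

### The arm

A 7-joint arm with a two-finger parallel gripper is mounted at the origin on the work surface. World frame = base frame: x ahead of the robot, y to its left, z up, the work surface at z = 0. Lengths are in m, angles in rad, forces in N, time in s.
With the tool pointing down it reaches from about 0.425 to 0.975 m from the base axis. Payload 16.7 kg.
Tool frame: the origin (TCP) lies where the fingers leave the gripper's body, on its centre line; the fingertips stand 73 mm ahead of it and the grasp point (between the pads) lies 54 mm ahead of it; x points along the fingers, y is the direction in which the jaws open and shut, and the axes are right-handed (so a half turn about x gives the same grasp; the last joint's range is limited). The gripper opens to 85 mm and grips with 20 to 120 N. Pads are 22 mm wide; open, the fingers measure 114 mm over their backs; the gripper's body (76 mm by 85 mm) begins 54 mm behind the grasp point. The pads swing forward as they close: fully open they stand 13 mm farther back than shut.
Start: joints at [-1.399, 0.426, 0.074, 1.606, -0.034, 1.111, -0.067], TCP at [0.213, 0.641, 0.304] pointing down, gripper open.
Joint ranges: [-2.85, 2.85], [-0.5, 2.14], [-1.23, 1.37], [0.21, 2.46], [-1.02, 4.16], [0.16, 2.05], [-2.73, 2.73]. Speed limits (rad/s): [1.89, 1.89, 2.39, 2.39, 3.01, 3.01, 3.01].

### API

Orientations are given as a unit quaternion [x, y, z, w].
In Python, from rig import arm gives the robot as it stands.
- The arm moves only by the tool arm_command, never from a script. Its argument "motion" is a list of rows, each an object with "xyz": the shift along the world's x, y, z each as a share of 4 cm, from -1 to 1, a list of three; "spin": the turn about the world's z as a share of 4 degrees, from -1 to 1. A call has 1 to 10 rows; each row shifts and turns the pose as measured when the row begins; what a row does not reach is not made up. A row lasts 1/12 s, in which the tool goes at most 41.7 mm and 7.16 degrees, less where a joint would pass 70% of its speed; a pose out of reach is approached as far as the arm can. A call with a number of a shift or a turn outside -1 to 1 is refused whole. A call with a gripper value outside its range is refused whole. "claw" is the finger opening in mm, from 0 to 85.4, set as the call begins (left out, the last holds). The fingers move at their own pace and stop on an object; "squeeze" is the grip in N (left out, the last holds). Time passes only in rows, so rows that do not move let the fingers close. It gives the time, the measured TCP pose, the force and the opening at its end, in the units of the state.
- arm.read_state(): the state, without advancing time (a new reading comes with each control period).
- arm.read_camera(name): name is "side" or "top" or "wrist"; returns (picture, depth): 400x640x3 uint8, red, green, blue; 400x640 float32, m along the optical axis (not along the pixel's ray), 0 where there is no reading.
- arm.get_calibration(name): a dict with "fx", "fy", "cx", "cy" (pixels), "cam_to_world" (4x4, takes a point from camera to world coordinates). Camera axes: x right, y down, z forward; pixel columns grow to the right and rows downward; lengths in m; the calibration is good to about 2 mm. A picture is of the moment at which its call begins: read the wrist's pose just before it. get_calibration takes no time and is no camera call; for the wrist camera it gives the pose at the moment of the call.
- arm.finish_job(): hands the job in, once; it reports no verdict.
The state is a dict: "t": time; "qpos": joint angles; "qd": joint speeds; "joint_torque": joint torques, N m; "tool_pos": TCP position; "eef_rot": TCP orientation; "contact_force": force on the tool from outside, world axes, zero at the start; "wrist_torque": the same for the moment, N m; "opening": opening from 0.0 (shut) to 1.0 (fully open).
Only numpy, scipy, OpenCV 4.12 (cv2) and the standard library are available. Lean on these libraries where they do the work, as an engineer would, in place of code of your own. Each camera call takes 0.05 s, during which the arm holds its last target.

### The job

The load bar of the bench roll holder stands open with its blue roll on. Raise the coupler's handle, bring the coupler over the ball on the stand and lower it gently, feeling for the ball, until it sits fully home on it; press down on it firmly, with 20 to 25 N, so that the ball's rubber buffer gives a little, then press the handle all the way down so that the coupler is locked on the ball. Never force the coupler against the ball or its stand (never more than 30 N there), and leave the other things on the bench where they are.

Things in the scene. Friction and masses are not known exactly. Their poses are not given: they have to be found in the camera images.
- stand: Fixed ball stand: dark foot plate 100 x 100 x 10 mm, grey block 50 mm square up to 60 mm height, two adjusting slide plates, a brass nut (22 mm wide, top 37 mm below the ball's centre) and a polished steel ball, 30 mm in diameter, on a 10 mm stem. Origin: centre of the foot's underside; z up.
- stand_mark (a point): Nominal ball centre, 120 mm above the table on the stand's centre line; axes as the stand. The real ball centre is NOT measured: the adjusters put it anywhere up to 5.5 mm off this point along each of the stand's x and y, and up to 9 mm above or below it, fixed through a run: find it by feel (or by eye).
- ball (a joint): Travel of the ball on its rubber buffer, m: 0 = unloaded, negative = pressed down; about 0.07 mm per N, at most 3 mm. Sideways the ball is rigid. (The reading is coarse: feel the force instead.)
- bar_pivot (a point): Fixed pivot of the load bar, 128 mm above the table: the bar swings sideways about the vertical here and lifts about the level axis through it. The bar's axis passes through this point.
- swing (a joint): Sideways swing of the bar about the vertical at bar_pivot, rad, positive counter-clockwise from above; range -0.4 to 0.4. Light friction (0.12 N m).
- lift (a joint): Upward tilt of the bar about the level axis at bar_pivot, rad; 0 = level, positive = coupler end up; range -0.06 to 0.32. Spring-balanced, stiff friction (2.5 N m): it stays where it is left, and needs roughly 7 to 10 N at the neck to raise or lower it.
- slide (a joint): Telescopic slide of the coupler along the bar, m; range -0.045 to 0.045, positive = farther from the pivot. 6 N friction. The socket is 0.370 m plus this value from bar_pivot along the bar.
- coupler: Red steel coupler on the end of the bar, about 55 mm wide, 33 mm high, open below, with its handle; it turns with the bar. Origin and axes as point socket. With the handle down a two-pronged latch lies across its mouth (17 mm below the origin): the ball cannot enter. With the handle raised by over 0.7 rad the mouth is clear.
- socket (a point): Seat centre of the coupler: where the ball's centre lies when home. x: along the bar, away from the pivot; y: level, across the bar; z: up. Seat 33 mm wide (1.5 mm play), roof 15 mm above (top face 20 mm above). Below, a flared mouth, 33 mm wide at 3 mm below this point and 52 mm at the rim 12 mm below, takes a ball up to 9 mm off centre. Greased (friction 0.15).
- neck (a point): Place to take the coupler: plain square steel bar, 20 mm wide (along socket y) and 20 mm high; this point at its centre, 70 mm from the socket towards the pivot and 8 mm above it, axes as socket. The bar is plain 25 mm either way. Towards the pivot a blue roll, 60 mm in diameter about the bar, ends 65 mm or more from this point.
- handle (a joint): Handle angle, rad: 0 = fully down (pointing outwards, parallel to the bar: locked), growing as it is raised, stop at 1.2. Friction 0.2 N m: it stays where it is left, about 2.5 N at the grip moves it. With the ball home it goes down to 0 freely; otherwise the latch meets the ball.
- handle_hinge (a point): Hinge of the handle, level axis along socket y: 20 mm outwards from and 24 mm above the socket point (in the socket's axes).
- handle_grip (a point): Centre of the black cross-grip at the handle's end: a round-ended bar 16 mm in diameter, 30 mm long, lying along socket y (pinch its ends from above, or push it), 85 mm from the hinge; the steel arm between is 12 mm wide, 8 mm thick. x axis: from the hinge to the grip.
- tape: Bystander, to be left alone: orange tape ring, 90 mm wide, 24 mm high. Origin: centre of its underside.
- roll_navy: Bystander, to be left alone: navy film roll, 60 mm in diameter, 240 mm long, lying. Origin: centre of its underside.
- roll_white: Bystander, to be left alone: white film roll, 52 mm in diameter, 240 mm long, lying. Origin: centre of its underside.
- jar: Bystander, to be left alone: jar, 60 mm wide, 85 mm high. Origin: centre of its underside.
- tape_measure: Bystander, to be left alone: yellow tape measure, 65 x 36 x 60 mm. Origin: centre of its underside.
- screwdriver: Bystander, to be left alone: screwdriver lying flat. Origin: centre of its underside.
- carton: Bystander, to be left alone: cardboard carton, 150 x 120 x 100 mm. Origin: centre of its underside.
There are look-alikes about, which are no part of the job. Of the things like the stand, leave any that is red or turquoise; of the rest the smaller one is meant.

How it is judged:
On the way, in this order (a step that is already met when the one before it is completed fails the run):
1. the handle is raised (more than 0.8 rad) (value of joint handle above 0.8 rad), for 0.2 s.
2. the coupler is down on the ball with its handle still raised, and pressed home (the ball's buffer gives more than 0.4 mm, about 6 N on the ball) (horizontal distance between socket and stand_mark below 0.012 m and z of socket in the frame of stand_mark below 0.014 m and value of joint ball below -0.0004 m and value of joint handle above 0.6 rad), for 0.2 s.
At the end, for the whole second after the job is handed in: The handle is fully down (below 0.08 rad) with the coupler on the ball: its socket within 12 mm sideways of the stand's mark and no more than 14 mm above it (the ball's adjusters account for this spread; the latch closes only under a ball that is home), all at rest (value of joint handle below 0.08 rad and horizontal distance between socket and stand_mark below 0.012 m and z of socket in the frame of stand_mark below 0.014 m and linear speed of coupler below 0.01 m/s); the robot touches nothing.
It fails at once if the coupler or its handle presses on the ball or stand with more than 30 N (contact force between coupler and stand above 30 N).
It fails at once if a bystander is disturbed (moved more than 30 mm) (distance of any of tape, roll_navy, roll_white, jar, tape_measure, screwdriver, carton from where it was at the start of the episode above 0.03 m).
It also fails if it takes over 72 s, if anything falls off the work surface, if the arm or the gripper's body presses on something with over 40 N, if the wrist force passes 120 N, or if a joint passes its speed limit or range.

## Working session

There is one attempt and no reset: what is moved stays moved. The work goes in short steps, Python scripts to look and compute and a tool call to move; the robot and the scene stay as the last step left them, time stands still between calls to the robot, and variables do not carry over. Pictures are saved under pics/ and viewed, and the job is handed in when it is done.

Besides the shell and the picture viewer there is one more tool, called after ">>>" as name(argument=value, ...) on one line, values as JSON. arm_command: Moves the arm, as the interface text tells. Its arguments: {"type":"object","properties":{"motion":{"type":"array"},"claw":{"type":"number"},"squeeze":{"type":"number"}},"required":["motion"]}

```bash
ls; mkdir -p pics
python3 - <<'E'
from rig import arm
import cv2,numpy as np
print(arm.read_state())
for n in ["side","top"]:
    p,d=arm.read_camera(n); cv2.imwrite(f"pics/{n}0.png",p[:,:,::-1]); np.save(f"pics/{n}0.npy",d); np.save(f"pics/{n}0_rgb.npy",p)
    print(n,arm.get_calibration(n))
E
```

```text
pics
{'t': 0.0, 'qpos': array([-1.39955039,  0.4267163 ,  0.07384403,  1.60665326, -0.03409158,
        1.11078711, -0.06710936]), 'qd': array([ 0.00022412,  0.0007826 , -0.00168519, -0.00153356, -0.00019132,
       -0.0033857 , -0.0003862 ]), 'joint_torque': array([ 4.00426570e-04, -9.49835801e+01,  3.76114815e+00, -4.63522339e+01,
        1.92911929e-02,  1.03676747e-02,  2.92810955e-05]), 'tool_pos': array([0.21272621, 0.64025134, 0.3032004 ]), 'eef_rot': array([ 0.11246689,  0.69806943, -0.11338639,  0.69799269]), 'contact_force': array([-0.09597986, -0.03073946, -0.50832353]), 'wrist_torque': array([ 0.00760865, -0.03668369, -0.01495094]), 'opening': 1.0001131098734053}
side {'fx': 460.97965047010035, 'fy': 460.97965047010035, 'cx': 322.1592317488849, 'cy': 193.50306234725045, 'cam_to_world': array([[ 0.68214866, -0.44997884,  0.57636121, -0.27482167],
       [-0.73094469, -0.39825925,  0.55417454, -0.77822109],
       [-0.01982563, -0.79931759, -0.60058166,  0.9385757 ],
       [ 0.        ,  0.        ,  0.        ,  1.        ]])}
top {'fx': 385.7158245434475, 'fy': 385.7158245434475, 'cx': 323.150367597016, 'cy': 203.29297152285434, 'cam_to_world': array([[ 0.08070224, -0.97335356,  0.2146392 ,  0.26319531],
       [-0.99673704, -0.07847296,  0.01890142, -0.03131387],
       [-0.00155439, -0.21546423, -0.9765105 ,  1.25062507],
       [ 0.        ,  0.        ,  0.        ,  1.        ]])}
```

View pics/side0.png

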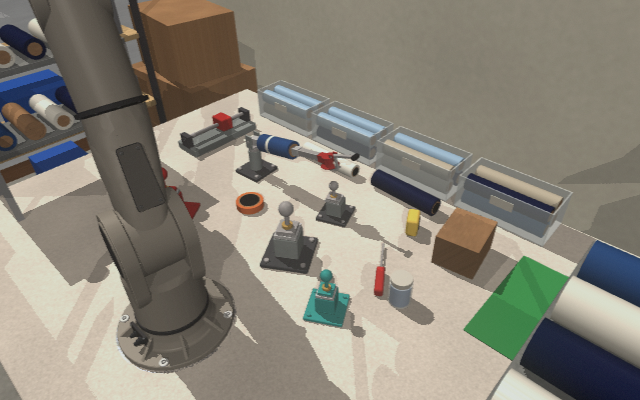

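View pics/top0.png

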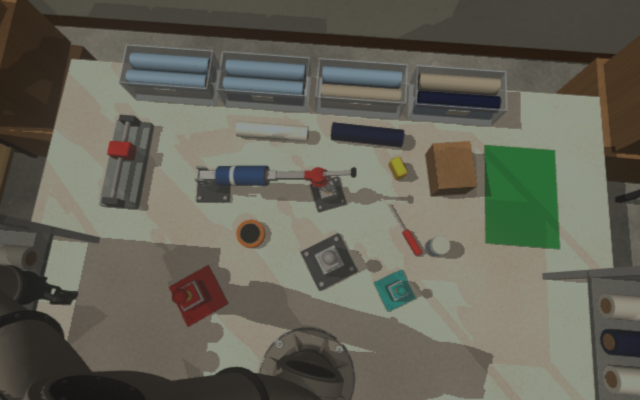

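Stand candidates: grey small (side 335,203 / top 328,192), grey large (side 289,240 / top 329,260), turquoise (side 327,300 / top 397,290), red (side 180,195 / top 197,295). By the description the small grey one is meant. I'll check it in a close crop.

Run:
```python
import cv2
a=cv2.imread("pics/side0.png")[120:235,230:390]; cv2.imwrite("pics/c_side.png",cv2.resize(a,None,fx=5,fy=5,interpolation=cv2.INTER_CUBIC))
a=cv2.imread("pics/top0.png")[150:225,185:375]; cv2.imwrite("pics/c_top.png",cv2.resize(a,None,fx=4.2,fy=4.2,interpolation=cv2.INTER_CUBIC))
```

```text
(no output)
```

View pics/c_side.png

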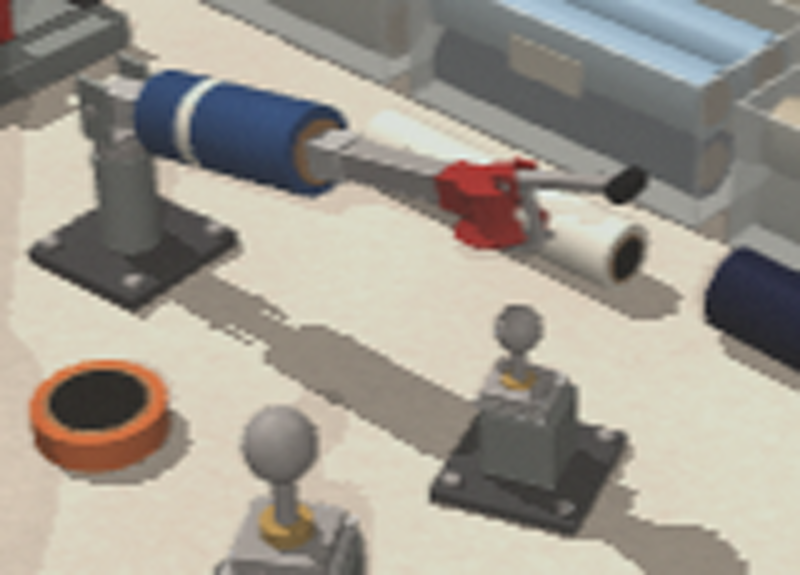

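View pics/c_top.png

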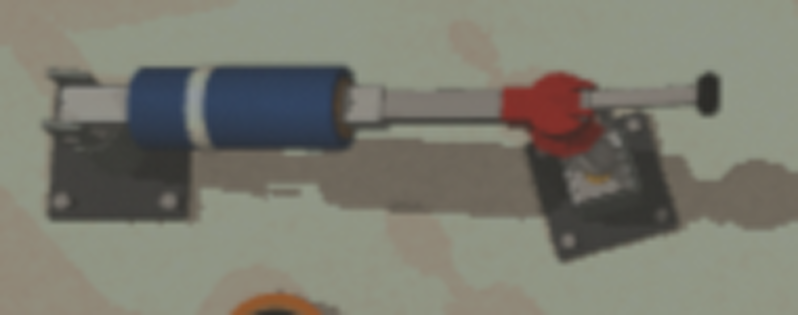

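```bash
cat > h.py <<'E'
import numpy as np
from rig import arm
def P(cal,u,v,d):
    c=np.array([(u-cal['cx'])/cal['fx'],(v-cal['cy'])/cal['fy'],1.])*d
    return cal['cam_to_world'][:3,:3]@c+cal['cam_to_world'][:3,3]
def ray(cal,u,v):
    r=cal['cam_to_world'][:3,:3]@np.array([(u-cal['cx'])/cal['fx'],(v-cal['cy'])/cal['fy'],1.]); return cal['cam_to_world'][:3,3],r/np.linalg.norm(r)
def onz(cal,u,v,z):
    o,r=ray(cal,u,v); return o+r*(z-o[2])/r[2]
def tri(c1,p1,c2,p2):
    o1,r1=ray(c1,*p1);o2,r2=ray(c2,*p2)
    s=np.linalg.lstsq(np.c_[r1,-r2],o2-o1,rcond=None)[0]; a=o1+s[0]*r1;b=o2+s[1]*r2
    return (a+b)/2,np.linalg.norm(a-b)
E
python3 - <<'E'
from h import *
np.set_printoptions(precision=4,suppress=True)
S=arm.get_calibration("side");T=arm.get_calibration("top")
ds=np.load("pics/side0.npy");dt=np.load("pics/top0.npy")
import cv2
s=lambda x,y:(230+x/5-.5+.1,120+y/5-.4)
t=lambda x,y:(185+x/4.2-.4,150+y/4.2-.4)
for n,(c,d,uv) in {"ball side":(S,ds,s(518,328)),"grip side":(S,ds,s(626,185)),"grip top":(T,dt,t(708,94)),"neckbar side":(S,ds,s(400,165)),"bar top a":(T,dt,t(400,104)),"bar top b":(T,dt,t(480,104)),"bar near pivot top":(T,dt,t(80,102)),"roll top":(T,dt,t(260,105)),"cpl top":(T,dt,t(520,104)),"cpl top2":(T,dt,t(555,95))}.items():
    u,v=map(int,np.round(uv)); print(n,u,v,d[v,u],P(c,u,v,d[v,u]))
print("foot side corners",[onz(S,*s(*q),.01) for q in [(432,490),(574,530),(627,432)]])
print("foot top corners",[onz(T,*t(*q),.01) for q in [(562,262),(679,227),(640,112)]])
o,r=ray(S,*s(518,328)); d=ds[185,333]; 
p=P(S,*s(518,328),d); print("ball c by depth",p+r*.015)
for nm,c,d,im in (("side",S,ds,np.load("pics/side0_rgb.npy")),("top",T,dt,np.load("pics/top0_rgb.npy"))):
    R=im.astype(int); m=(R[:,:,0]>90)&(R[:,:,1]<60)&(R[:,:,2]<60)
    v,u=np.nonzero(m); q=np.array([P(c,a,b,d[b,a]) for a,b in zip(u,v)])
    k=(q[:,0]>.45)&(q[:,2]>.1)&(abs(q[:,1]-0.03)<.12)
    print(nm,k.sum(),q[k].min(0),q[k].max(0),np.median(q[k],0))
# bar line: silver pixels top
E
```

```text
ball side 333 185 1.3869421 [ 0.5583 -0.0233  0.1254]
grip side 355 157 1.2823162 [ 0.5723 -0.0939  0.2478]
grip top 353 172 1.0455632 [ 0.5767 -0.0855  0.2478]
neckbar side 310 153 1.4091012 [0.5677 0.0791 0.192 ]
bar top a 280 174 1.114047 [0.5746 0.1206 0.1812]
bar top b 299 174 1.1003633 [0.5752 0.0647 0.1942]
bar near pivot top 204 174 0.0 [ 0.2632 -0.0313  1.2506]
roll top 247 175 1.1115725 [0.5634 0.2148 0.1831]
cpl top 308 174 1.0926361 [0.575  0.0386 0.2016]
cpl top2 317 172 1.0918792 [0.5824 0.0136 0.2035]
foot side corners [array([0.5115, 0.0072, 0.01  ]), array([ 0.5418, -0.0842,  0.01  ]), array([ 0.6375, -0.0467,  0.01  ])]
foot top corners [array([0.5056, 0.0058, 0.01  ]), array([ 0.5408, -0.0833,  0.01  ]), array([ 0.6319, -0.0459,  0.01  ])]
ball c by depth [ 0.5675 -0.0158  0.1161]
side 197 [ 0.5486 -0.0188  0.1729] [0.5973 0.049  0.2215] [0.5645 0.0045 0.1951]
top 238 [ 0.5485 -0.0102  0.1716] [0.5943 0.0478 0.2218] [0.5704 0.0171 0.2036]
```

Run:
```python
from h import *
from scipy.spatial.transform import Rotation as R
np.set_printoptions(precision=4,suppress=True)
s=arm.read_state(); print(R.from_quat(s['eef_rot']).as_matrix())
T=arm.get_calibration("top");S=arm.get_calibration("side");d=np.load("pics/top0.npy");im=np.load("pics/top0_rgb.npy")
# columns along bar: for each col list high points
for u in list(range(196,362,6)):
    q=[P(T,u,v,d[v,u]) for v in range(155,215) if d[v,u]>0]
    q=np.array([p for p in q if p[2]>.135 and p[0]>.53 and p[0]<.63])
    if len(q): print(u,"n",len(q),"y %.4f"%np.median(q[:,1]),"x %.4f..%.4f mid %.4f"%(q[:,0].min(),q[:,0].max(),(q[:,0].min()+q[:,0].max())/2),"ztop %.4f"%q[:,2].max(), "zmed %.4f"%np.median(q[:,2]))
s=lambda x,y:(230+x/5-.4,120+y/5-.4)
print([onz(S,*s(*q),.01) for q in [(30,250),(135,308),(238,238)]])
t=lambda x,y:(185+x/4.2-.4,150+y/4.2-.4)
print([onz(T,*t(*q),.01) for q in [(48,220),(190,220)]])
```

```text
[[-0.0003  0.3153  0.949 ]
 [-0.0011  0.949  -0.3153]
 [-1.     -0.0012  0.0001]]
196 n 4 y 0.3722 x 0.5444..0.5844 mid 0.5644 ztop 0.1565 zmed 0.1531
202 n 16 y 0.3589 x 0.5437..0.5852 mid 0.5644 ztop 0.1553 zmed 0.1432
208 n 9 y 0.3395 x 0.5531..0.5769 mid 0.5650 ztop 0.1483 zmed 0.1453
214 n 9 y 0.3211 x 0.5548..0.5772 mid 0.5660 ztop 0.1508 zmed 0.1494
220 n 20 y 0.2976 x 0.5385..0.5922 mid 0.5654 ztop 0.1708 zmed 0.1647
226 n 20 y 0.2792 x 0.5383..0.5914 mid 0.5649 ztop 0.1756 zmed 0.1671
232 n 20 y 0.2610 x 0.5394..0.5925 mid 0.5660 ztop 0.1786 zmed 0.1715
238 n 19 y 0.2426 x 0.5404..0.5928 mid 0.5666 ztop 0.1819 zmed 0.1759
244 n 20 y 0.2243 x 0.5399..0.5930 mid 0.5664 ztop 0.1856 zmed 0.1783
250 n 19 y 0.2064 x 0.5400..0.5933 mid 0.5666 ztop 0.1910 zmed 0.1833
256 n 20 y 0.1882 x 0.5417..0.5934 mid 0.5675 ztop 0.1930 zmed 0.1866
262 n 20 y 0.1704 x 0.5412..0.5951 mid 0.5682 ztop 0.1942 zmed 0.1883
268 n 20 y 0.1563 x 0.5462..0.6008 mid 0.5735 ztop 0.1841 zmed 0.1700
274 n 11 y 0.1376 x 0.5594..0.5857 mid 0.5725 ztop 0.1857 zmed 0.1813
280 n 8 y 0.1202 x 0.5625..0.5799 mid 0.5
[... 332 characters left out ...]
0.5841 mid 0.5734 ztop 0.2033 zmed 0.2023
316 n 19 y 0.0151 x 0.5496..0.5926 mid 0.5711 ztop 0.2086 zmed 0.2040
322 n 19 y -0.0021 x 0.5501..0.5935 mid 0.5718 ztop 0.2197 zmed 0.2094
328 n 10 y -0.0183 x 0.5640..0.5789 mid 0.5715 ztop 0.2229 zmed 0.1945
334 n 5 y -0.0345 x 0.5706..0.5826 mid 0.5766 ztop 0.2278 zmed 0.2262
340 n 5 y -0.0509 x 0.5700..0.5816 mid 0.5758 ztop 0.2338 zmed 0.2323
346 n 4 y -0.0671 x 0.5720..0.5817 mid 0.5768 ztop 0.2398 zmed 0.2380
352 n 9 y -0.0830 x 0.5646..0.5879 mid 0.5763 ztop 0.2495 zmed 0.2458
[array([0.5136, 0.4123, 0.01  ]), array([0.5167, 0.2991, 0.01  ]), array([0.6243, 0.3101, 0.01  ])]
[array([0.5066, 0.4109, 0.01  ]), array([0.5156, 0.2998, 0.01  ])]
```

>>> arm_command(motion=[{"xyz": [0.4, -0.8, 0.4], "spin": -0.8}, {"xyz": [0.4, -0.8, 0.4], "spin": -0.8}, {"xyz": [0.4, -0.8, 0.4], "spin": -0.8}, {"xyz": [0.4, -0.8, 0.4], "spin": -0.8}, {"xyz": [0.4, -0.8, 0.2], "spin": -0.8}, {"xyz": [0.4, -0.8, 0], "spin": -0.8}, {"xyz": [0.4, -0.8, 0], "spin": -0.8}, {"xyz": [0.4, -0.8, 0], "spin": -0.8}, {"xyz": [0.4, -0.8, 0], "spin": -0.8}, {"xyz": [0.4, -0.8, 0], "spin": -0.8}], claw=85, squeeze=30)

```text
t: 0.93
tool_pos: [0.3703, 0.3101, 0.3725]
eef_rot: [0.303, 0.64, -0.307, 0.636]
contact_force: [1.3, -0.6, 0.5]
opening: 0.996
```

>>> arm_command(motion=[{"xyz": [0.45, -0.83, 0], "spin": -0.8}, {"xyz": [0.45, -0.83, 0], "spin": -0.8}, {"xyz": [0.45, -0.83, 0], "spin": -0.8}, {"xyz": [0.45, -0.83, 0], "spin": -0.8}, {"xyz": [0.45, -0.83, 0], "spin": -0.8}, {"xyz": [0.45, -0.83, 0], "spin": -0.8}, {"xyz": [0.45, -0.83, 0], "spin": -0.8}, {"xyz": [0.45, -0.83, 0], "spin": -0.8}, {"xyz": [0.45, -0.83, 0], "spin": -0.8}, {"xyz": [0.45, -0.83, 0], "spin": -0.8}])

```text
t: 1.77
tool_pos: [0.5532, -0.0413, 0.3731]
eef_rot: [0.476, 0.526, -0.476, 0.52]
contact_force: [1.4, 0.8, 0.7]
opening: 0.998
```

```bash
cat > snap.py <<'E'
import sys,cv2
from h import *
from scipy.spatial.transform import Rotation as R
np.set_printoptions(precision=4,suppress=True)
def snap(cam,name):
    c=arm.get_calibration(cam); p,d=arm.read_camera(cam); np.savez(f"pics/{name}.npz",p=p,d=d,K=np.array([c['fx'],c['fy'],c['cx'],c['cy']]),M=c['cam_to_world']); cv2.imwrite(f"pics/{name}.png",p[:,:,::-1]); return p,d,c
if __name__=="__main__":
    s=arm.read_state(); m=R.from_quat(s['eef_rot']).as_matrix()
    print(s['t'],s['tool_pos'],"yaw",np.degrees(np.arctan2(m[1,1],m[0,1])),s['contact_force'],s['opening'],s['qpos'])
    for a in sys.argv[1:]:
        cam,n=a.split(":"); snap(cam,n)
E
python3 snap.py wrist:w1
```

```text
1.7667 [ 0.5532 -0.0413  0.3731] yaw 5.410040176047426 [1.4429 0.8016 0.6998] 0.9983648071777694 [-0.6489  0.2015  0.7173  1.8212 -0.1493  1.1786  0.211 ]
```

View pics/w1.png

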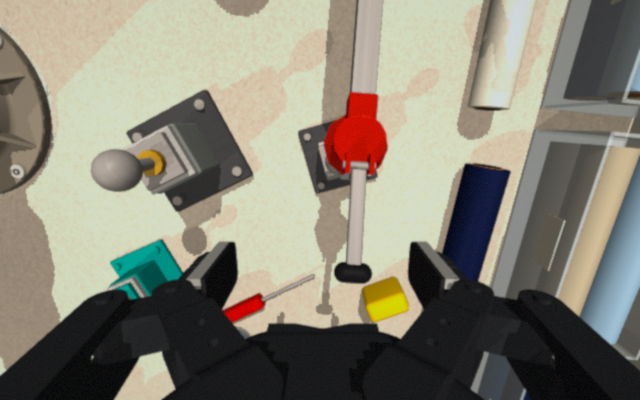

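The wrist picture shows the black cross-grip at (353,271), the red coupler's round body at (356,143) above the small dark stand, and the bar going up to (370,0). Next I'll measure these.

Run:
```python
from h import *
np.set_printoptions(precision=4,suppress=True)
z=np.load("pics/w1.npz");p=z['p'].astype(int);d=z['d'];K=z['K'];c=dict(fx=K[0],fy=K[1],cx=K[2],cy=K[3],cam_to_world=z['M'])
print(z['M'])
for n,u,v in [("gripL",338,271),("gripC",353,271),("gripR",368,271),("arm",356,220),("arm2",356,185),("cpl",356,140),("cplback",363,100),("bar",366,60),("bar",369,10)]:
    print(n,d[v,u],P(c,u,v,d[v,u]))
# edges of black grip
m=(p.sum(2)<90); print([ (u) for u in range(325,385) if m[271,u]][0::60], np.nonzero(m[271,325:385])[0][[0,-1]]+325, np.nonzero(m[240:300,353])[0][[0,-1]]+240)
for v in (20,60,85):
    q=[(u,P(c,u,v,d[v,u])) for u in range(340,400) if d[v,u]>0]; q=[(u,a) for u,a in q if a[2]>.14]
    print(v,q[0],q[-1])
```

```text
[[ 0.9956  0.0916  0.0194  0.5469]
 [ 0.0935 -0.9631 -0.2525  0.0233]
 [-0.0045  0.2532 -0.9674  0.4437]
 [ 0.      0.      0.      1.    ]]
gripL 0.21821396 [ 0.568  -0.0839  0.2465]
gripC 0.21766615 [ 0.5793 -0.0825  0.247 ]
gripR 0.21952367 [ 0.591  -0.0824  0.2452]
arm 0.22273315 [ 0.5787 -0.0467  0.2323]
arm2 0.22572525 [ 0.5766 -0.0211  0.2225]
cpl 0.23203005 [0.5741 0.0127 0.2072]
cplback 0.23033604 [0.5766 0.0442 0.2007]
bar 0.2311511 [0.5762 0.0755 0.1917]
bar 0.22778526 [0.5745 0.1132 0.1853]
[335] [335 369] [266 281]
20 (355, array([0.5652, 0.1093, 0.1723])) (381, array([0.5852, 0.1075, 0.184 ]))
60 (352, array([0.566 , 0.0775, 0.1768])) (378, array([0.5859, 0.0765, 0.1912]))
85 (350, array([0.5664, 0.0571, 0.1799])) (376, array([0.5865, 0.0572, 0.1939]))
```

>>> arm_command(motion=[{"xyz": [0.3, -0.55, 0], "spin": -0.5}, {"xyz": [0.33, -0.55, -0.2], "spin": -0.5}, {"xyz": [0, 0, -0.5], "spin": 0}, {"xyz": [0, 0, -0.5], "spin": 0}, {"xyz": [0, 0, -0.5], "spin": 0}])

```text
t: 2.23
tool_pos: [0.5832, -0.1003, 0.3056]
eef_rot: [0.5, 0.501, -0.499, 0.5]
contact_force: [0.1, 0.2, 0.2]
opening: 0.997
```

```bash
python3 snap.py
```

```text
2.2333 [ 0.5832 -0.1003  0.3056] yaw 0.09751865713671959 [0.1488 0.2134 0.2187] 0.9970205597590444 [-0.5097  0.351   0.727   1.8274 -0.2659  1.0624  0.3197]
```

>>> arm_command(motion=[{"xyz": [-0.1, 0.38, -0.2], "spin": 0.3}, {"xyz": [0, 0, -0.1], "spin": 0}, {"xyz": [0, 0, 0], "spin": 0}])

```text
t: 2.48
tool_pos: [0.5769, -0.0842, 0.2885]
eef_rot: [0.493, 0.507, -0.496, 0.504]
contact_force: [-1.2, -0.4, 0.0]
opening: 0.996
```

```bash
python3 snap.py wrist:w2
```

```text
2.4833 [ 0.5769 -0.0842  0.2885] yaw 1.3180096283191074 [-1.1582 -0.3965  0.0092] 0.9961900235782872 [-0.5295  0.3554  0.7135  1.8603 -0.2673  1.0306  0.3166]
```

View pics/w2.png

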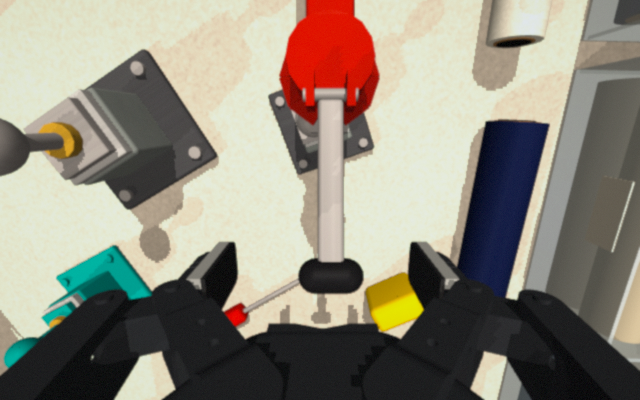

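The grip (330,275) sits between the pads (225,270) and (425,270). Closing.

>>> arm_command(motion=[{"xyz": [0.04, 0, 0.05], "spin": 0}, {"xyz": [0, 0, 0], "spin": 0}, {"xyz": [0, 0, 0], "spin": 0}, {"xyz": [0, 0, 0], "spin": 0}, {"xyz": [0, 0, 0], "spin": 0}, {"xyz": [0, 0, 0], "spin": 0}], claw=20, squeeze=30)

```text
t: 3.03
tool_pos: [0.5802, -0.0833, 0.2945]
eef_rot: [0.494, 0.507, -0.494, 0.505]
contact_force: [-0.7, 1.5, -0.5]
opening: 0.32
```

```bash
python3 snap.py wrist:w3
```

```text
3.0333 [ 0.5802 -0.0833  0.2945] yaw 1.4151895346646641 [-0.7186  1.5065 -0.5141] 0.32036178072450955 [-0.5312  0.3517  0.7146  1.8501 -0.266   1.0389  0.3148]
```

View pics/w3.png

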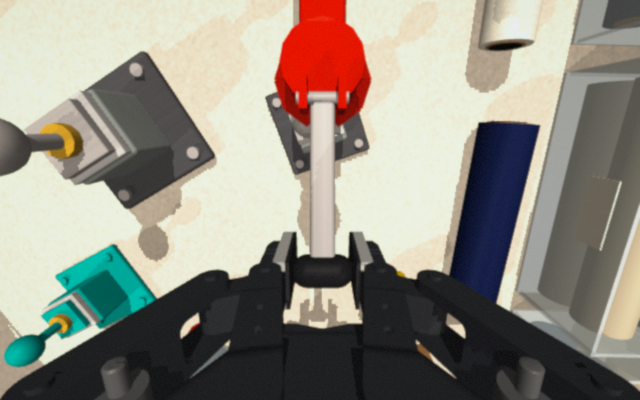

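The pads hold both ends of the cross-grip (290 and 355 px, opening 0.32). Next I'll raise it along its arc.

>>> arm_command(motion=[{"xyz": [0, 0.11, 0.22]}, {"xyz": [0, 0.11, 0.22]}, {"xyz": [0, 0.14, 0.16]}, {"xyz": [0, 0.14, 0.16]}, {"xyz": [0, 0.17, 0.13]}, {"xyz": [0, 0.17, 0.13]}])

```text
$.motion[0]: bad value
```

```bash
python3 snap.py wrist:w4
```

```text
3.0833 [ 0.5802 -0.0833  0.2945] yaw 1.4144360136313474 [ 0.0432  1.0375 -0.0299] 0.31987861658358946 [-0.5312  0.3517  0.7146  1.8501 -0.266   1.0388  0.3147]
```

View pics/w4.png

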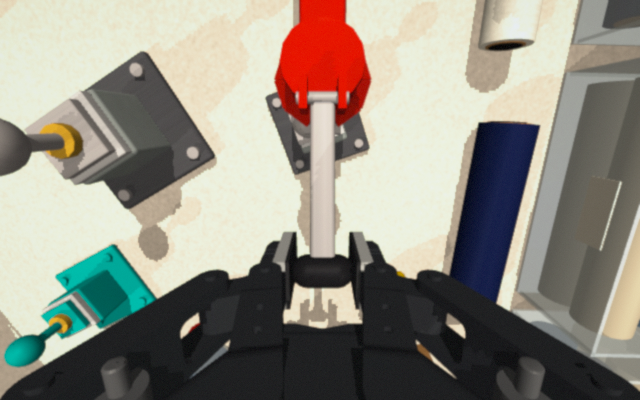

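Refused because the rows need "spin"; nothing moved. Same move again with it added.

>>> arm_command(motion=[{"xyz": [0, 0.11, 0.22], "spin": 0}, {"xyz": [0, 0.11, 0.22], "spin": 0}, {"xyz": [0, 0.14, 0.16], "spin": 0}, {"xyz": [0, 0.14, 0.16], "spin": 0}, {"xyz": [0, 0.17, 0.13], "spin": 0}, {"xyz": [0, 0.17, 0.13], "spin": 0}])

```text
t: 3.63
tool_pos: [0.579, -0.0495, 0.3383]
eef_rot: [0.493, 0.506, -0.496, 0.505]
contact_force: [1.1, -2.4, -3.1]
opening: 0.315
```

```bash
python3 snap.py wrist:w5
```

```text
3.6333 [ 0.579  -0.0495  0.3383] yaw 1.206978844223487 [ 1.1084 -2.3639 -3.0868] 0.3147546385651187 [-0.6145  0.2946  0.7297  1.8114 -0.2145  1.1208  0.2097]
```

View pics/w5.png

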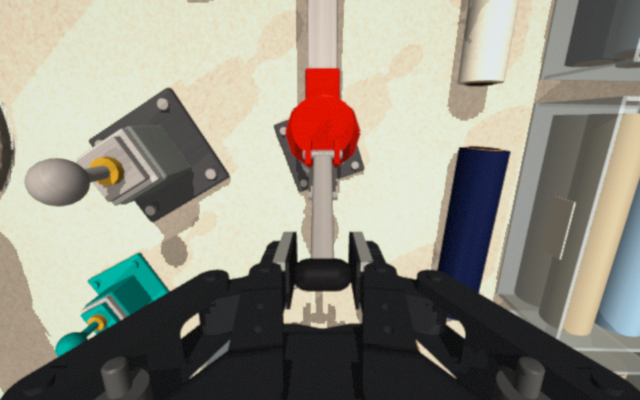

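>>> arm_command(motion=[{"xyz": [0, 0.15, 0.08], "spin": 0}, {"xyz": [0, 0.15, 0.06], "spin": 0}, {"xyz": [0, 0.12, 0.03], "spin": 0}, {"xyz": [0, 0, 0], "spin": 0}, {"xyz": [0, 0, 0], "spin": 0}])

```text
t: 4.1
tool_pos: [0.5797, -0.0265, 0.3472]
eef_rot: [0.493, 0.507, -0.494, 0.506]
contact_force: [0.0, 0.5, -0.1]
opening: 0.235
```

```bash
python3 snap.py side:s6
```

```text
4.1 [ 0.5797 -0.0265  0.3472] yaw 1.4870562502381695 [ 0.039   0.4975 -0.103 ] 0.23471203040732702 [-0.6517  0.2815  0.7241  1.803  -0.2056  1.1357  0.1666]
```

Run:
```python
import cv2
a=cv2.imread("pics/s6.png")[90:235,230:390]; cv2.imwrite("pics/s6c.png",cv2.resize(a,None,fx=4,fy=4,interpolation=cv2.INTER_CUBIC))
```

```text
(no output)
```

View pics/s6c.png

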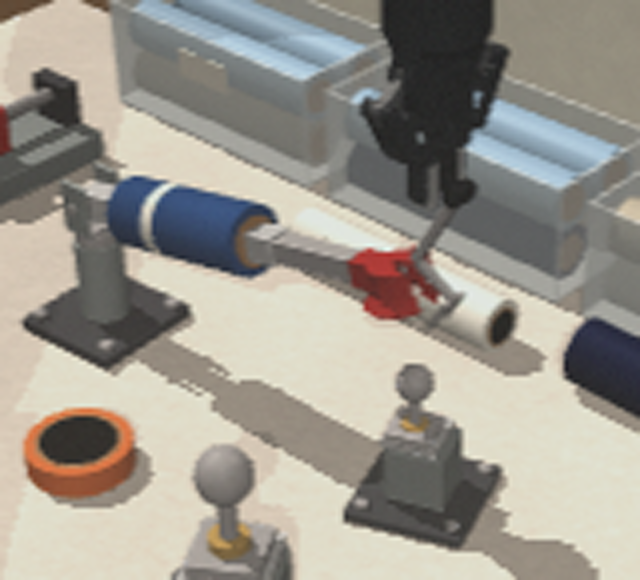

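The handle is well up, but the opening shows the pads have slipped off the grip. I'll open, rise and measure.

>>> arm_command(motion=[{"xyz": [0, 0, 0], "spin": 0}, {"xyz": [0, 0, 0], "spin": 0}, {"xyz": [0, 0, 0], "spin": 0}, {"xyz": [0, 0, 0.3], "spin": 0}, {"xyz": [0, 0, 0.5], "spin": 0}, {"xyz": [0, 0.1, 0.5], "spin": 0}, {"xyz": [0, 0.2, 0.3], "spin": 0}], claw=85)

```text
t: 4.73
tool_pos: [0.5783, -0.0179, 0.413]
eef_rot: [0.493, 0.507, -0.497, 0.504]
contact_force: [0.6, 0.5, -0.0]
opening: 0.994
```

```bash
python3 snap.py wrist:w7
```

```text
4.7333 [ 0.5783 -0.0179  0.413 ] yaw 1.1628324142230804 [ 0.5923  0.4705 -0.0416] 0.9940900088822562 [-0.6926  0.2243  0.7397  1.7163 -0.1561  1.2689  0.1026]
```

View pics/w7.png

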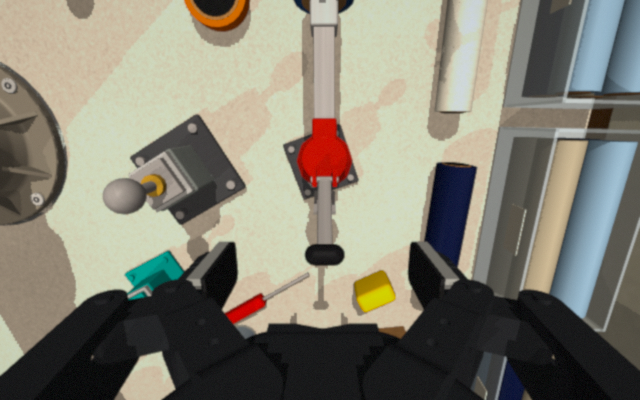

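```bash
cat > m.py <<'E'
from h import *
import sys
np.set_printoptions(precision=4,suppress=True)
z=np.load(f"pics/{sys.argv[1]}.npz");p=z['p'].astype(int);d=z['d'];K=z['K'];c=dict(fx=K[0],fy=K[1],cx=K[2],cy=K[3],cam_to_world=z['M'])
for a in sys.argv[2:]:
    u,v=map(int,a.split(",")); print(u,v,P(c,u,v,d[v,u]))
E
python3 m.py w7 325,250 325,256 324,230 324,200 324,182 325,160 325,135 324,125 324,80 324,40
```

```text
325 250 [ 0.5794 -0.0429  0.2919]
325 256 [ 0.5795 -0.0461  0.2949]
324 230 [ 0.5785 -0.0355  0.2711]
324 200 [ 0.5782 -0.0189  0.2426]
324 182 [ 0.5779 -0.0072  0.2223]
325 160 [0.5785 0.011  0.2058]
325 135 [0.578  0.0344 0.2022]
324 125 [0.5769 0.0436 0.2001]
324 80 [0.576  0.0849 0.1908]
324 40 [0.5752 0.1207 0.1841]
```

The handle arm leans about 1.045 rad and the bar about 0.18, so the handle is at about 0.87. I want more margin, so I'll push the grip inwards with closed fingers from outside.

>>> arm_command(motion=[{"xyz": [0, -0.6, 0], "spin": 0}, {"xyz": [0, -0.7, 0], "spin": 0}, {"xyz": [0, -0.6, 0], "spin": 0}, {"xyz": [0, 0, -0.3], "spin": 0}, {"xyz": [0, 0, -0.6], "spin": 0}, {"xyz": [0, 0, -0.6], "spin": 0}, {"xyz": [0, 0, 0], "spin": 0}], claw=0)

```text
t: 5.37
tool_pos: [0.5799, -0.0958, 0.3611]
eef_rot: [0.496, 0.505, -0.493, 0.507]
contact_force: [-0.4, 0.5, -1.1]
opening: 0.008
```

```bash
python3 snap.py wrist:w8; python3 m.py w8 325,210
```

```text
5.3667 [ 0.5799 -0.0958  0.3611] yaw 1.301971078615512 [-0.3894  0.5108 -1.1091] 0.008143297745673224 [-0.5549  0.2857  0.7577  1.7747 -0.2151  1.1603  0.2909]
325 210 [ 0.5873 -0.1649  0.0002]
```

View pics/w8.png

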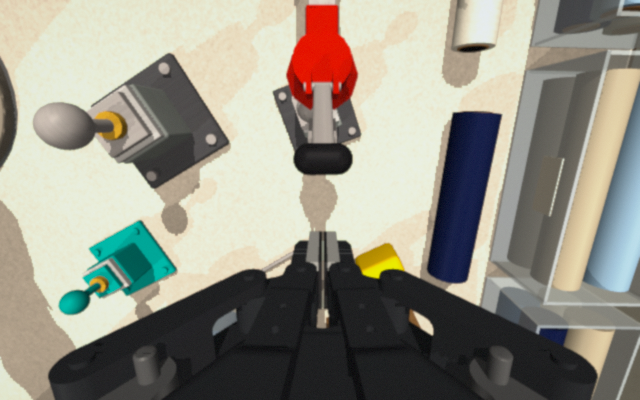

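>>> arm_command(motion=[{"xyz": [0, 0.1, -0.3], "spin": 0}, {"xyz": [0, 0.25, 0], "spin": 0}, {"xyz": [0, 0.2, 0], "spin": 0}, {"xyz": [0, 0.2, 0], "spin": 0}, {"xyz": [0, 0.2, 0], "spin": 0}, {"xyz": [0, 0.1, 0], "spin": 0}, {"xyz": [0, 0, 0], "spin": 0}])

```text
t: 6.0
tool_pos: [0.5829, -0.0507, 0.3584]
eef_rot: [0.498, 0.502, -0.491, 0.509]
contact_force: [0.0, -3.3, 1.7]
opening: -0.0
```

```bash
python3 snap.py wrist:w9
```

```text
6.0 [ 0.5829 -0.0507  0.3584] yaw 1.2876852788525115 [ 0.042  -3.3135  1.6917] -0.00025246999544036356 [-0.6283  0.2742  0.7446  1.7894 -0.2043  1.1409  0.2032]
```

View pics/w9.png

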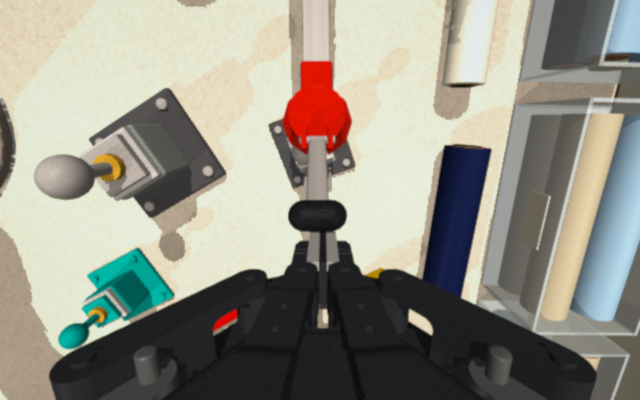

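```bash
python3 m.py w9 318,205 317,208 317,190 317,165 317,145 317,120 317,75 316,30; python3 - <<'E'
E
```

```text
318 205 [ 0.5807 -0.0251  0.2938]
317 208 [ 0.5802 -0.0261  0.2954]
317 190 [ 0.5801 -0.0218  0.2761]
317 165 [ 0.5799 -0.0117  0.2518]
317 145 [ 0.5797 -0.0014  0.2286]
317 120 [0.5794 0.0153 0.205 ]
317 75 [0.5788 0.0474 0.1995]
316 30 [0.5775 0.0795 0.191 ]
```

>>> arm_command(motion=[{"xyz": [0, -0.4, 0], "spin": 0}, {"xyz": [0, -0.3, 0.4], "spin": 0}, {"xyz": [0, 0, 0.7], "spin": 0}, {"xyz": [0, 0, 0.6], "spin": 0}, {"xyz": [0, 0, 0], "spin": 0}], claw=85)

```text
t: 6.47
tool_pos: [0.5816, -0.078, 0.4277]
eef_rot: [0.497, 0.504, -0.491, 0.508]
contact_force: [0.5, 0.8, 0.6]
opening: 0.708
```

```bash
python3 snap.py wrist:w10 side:s10
python3 - <<'E'
from h import *
from scipy.optimize import least_squares
np.set_printoptions(precision=4,suppress=True)
for f in ("s6","s10"):
    z=np.load(f"pics/{f}.npz");d=z['d'];K=z['K'];c=dict(fx=K[0],fy=K[1],cx=K[2],cy=K[3],cam_to_world=z['M'])
    q=np.array([P(c,u,v,d[v,u]) for u in range(326,342) for v in range(176,194) if d[v,u]>0])
    k=np.linalg.norm(q-[.568,-.016,.116],axis=1)<.019; k&=q[:,2]>.107
    q=q[k]
    r=least_squares(lambda x:np.linalg.norm(q-x,axis=1)-.015,[.568,-.016,.116],loss='soft_l1',f_scale=.001)
    print(f,len(q),r.x,np.sqrt(np.mean(r.fun**2)))
    im=z['p'];
import cv2
a=cv2.imread("pics/s10.png")[90:235,230:390]; cv2.imwrite("pics/s10c.png",cv2.resize(a,None,fx=4,fy=4,interpolation=cv2.INTER_CUBIC))
E
```

```text
6.4667 [ 0.5816 -0.078   0.4277] yaw 1.4112439797307998 [0.4544 0.8012 0.6388] 0.70808949672701 [-0.6093  0.2269  0.7711  1.6878 -0.1679  1.2831  0.2199]
s6 70 [ 0.5672 -0.0165  0.1158] 0.0018448729142149839
s10 68 [ 0.5674 -0.0165  0.1164] 0.0014679954734620625
```

View pics/w10.png

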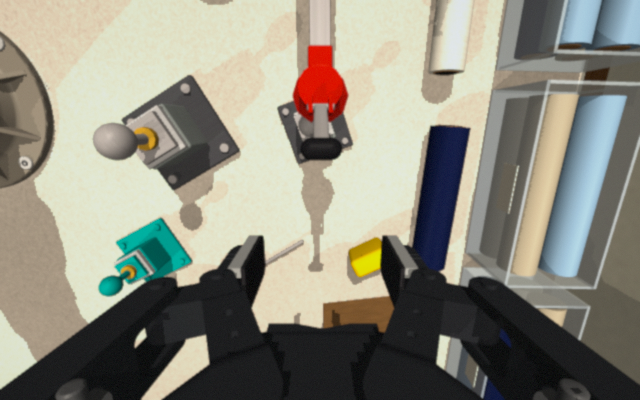

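View pics/s10c.png

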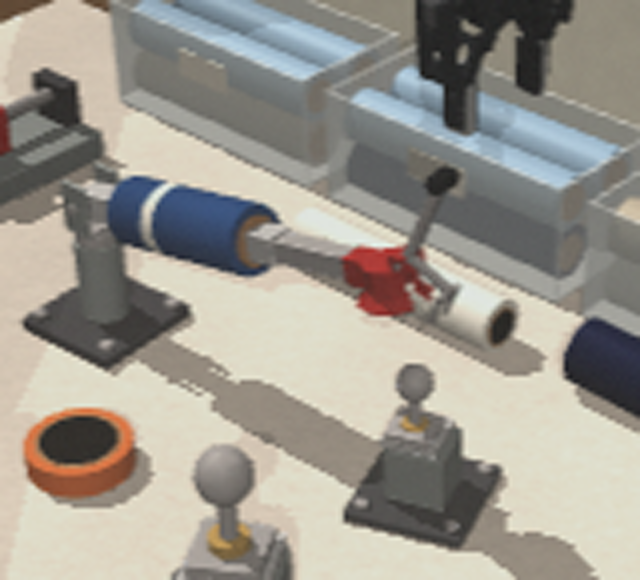

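In the wrist view part of the ball shows at about (305,127), just left of the handle. In the side crop the handle stands up. Next I'll zoom in on the ball.

```bash
python3 - <<'E'
import cv2
a=cv2.imread("pics/w10.png")[60:180,260:380]; cv2.imwrite("pics/w10c.png",cv2.resize(a,None,fx=5,fy=5,interpolation=cv2.INTER_CUBIC))
E
python3 m.py w10 304,125 303,122 300,130 320,70 320,60 321,95 320,30 320,5
python3 - <<'E'
from h import *
np.set_printoptions(precision=4,suppress=True)
z=np.load("pics/w10.npz");d=z['d'];K=z['K'];c=dict(fx=K[0],fy=K[1],cx=K[2],cy=K[3],cam_to_world=z['M'])
q=[(u,v,P(c,u,v,d[v,u])) for v in range(110,145) for u in range(285,350)]
q=[a for a in q if .1<a[2][2]<.14 and a[2][1]<.01]
print(len(q)); Q=np.array([a[2] for a in q])
from scipy.optimize import least_squares
r=least_squares(lambda x:np.linalg.norm(Q-x,axis=1)-.015,[.568,-.016,.116],loss='soft_l1',f_scale=.001)
print(r.x,np.sqrt(np.mean(r.fun**2)),Q.min(0),Q.max(0))
E
```

```text
304 125 [ 0.5603 -0.0173  0.1286]
303 122 [ 0.5591 -0.0137  0.1284]
300 130 [ 0.5549 -0.0237  0.1208]
320 70 [0.5788 0.0348 0.2014]
320 60 [0.5787 0.044  0.1996]
321 95 [0.5803 0.012  0.2059]
320 30 [0.5781 0.0716 0.1921]
320 5 [0.5776 0.0938 0.1884]
227
[ 0.5669 -0.0167  0.1153] 0.0005957548836576324 [ 0.552  -0.0311  0.1142] [ 0.5716 -0.0064  0.1328]
```

View pics/w10c.png

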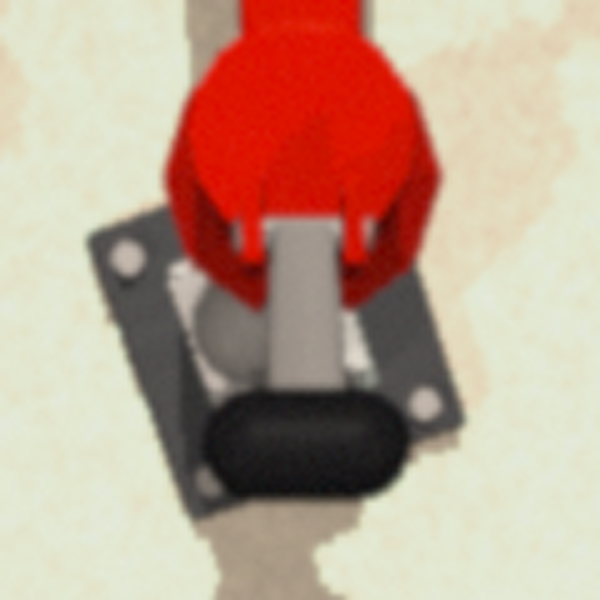

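```bash
python3 m.py w10 320,105 320,107 309,106 331,106 320,89
python3 - <<'E'
from h import *
np.set_printoptions(precision=4,suppress=True)
z=np.load("pics/w10.npz");d=z['d'];p=z['p'].astype(int);K=z['K'];c=dict(fx=K[0],fy=K[1],cx=K[2],cy=K[3],cam_to_world=z['M'])
m=(p[...,0]>190)&(p[...,1]<60)&(p[...,2]<60)
for v in range(42,122,4):
    u=np.nonzero(m[v,270:370])[0]+270
    if len(u):print(v,u[0],u[-1],P(c,u[0]+2,v,d[v,u[0]+2]),P(c,u[-1]-2,v,d[v,u[-1]-2]))
E
```

```text
320 105 [0.5795 0.0021 0.2195]
320 107 [ 0.5795 -0.      0.2263]
309 106 [0.5693 0.001  0.218 ]
331 106 [0.5897 0.0015 0.2176]
320 89 [0.5792 0.0174 0.2051]
46 309 330 [0.5698 0.0565 0.1966] [0.586  0.0567 0.1977]
50 309 331 [0.5699 0.0532 0.1959] [0.587  0.053  0.1988]
54 309 331 [0.57   0.0489 0.2   ] [0.5871 0.0495 0.1991]
58 309 330 [0.57   0.0456 0.1989] [0.5862 0.0458 0.2   ]
62 309 330 [0.5701 0.0419 0.2   ] [0.5863 0.0422 0.2006]
66 309 331 [0.5702 0.0384 0.2001] [0.5874 0.039  0.1989]
70 305 334 [0.5665 0.0343 0.2032] [0.5903 0.035  0.2022]
74 302 337 [0.5637 0.0307 0.2031] [0.5933 0.0317 0.2014]
78 299 340 [0.5607 0.0273 0.2012] [0.5962 0.028  0.2028]
82 298 342 [0.5599 0.0235 0.203 ] [0.5983 0.0245 0.2027]
86 297 342 [0.5591 0.0197 0.2044] [0.5984 0.0208 0.2034]
90 298 341 [0.56   0.0161 0.2045] [0.5975 0.017  0.2049]
94 299 340 [0.5611 0.0124 0.2056] [0.5966 0.0133 0.205 ]
98 302 337 [0.5641 0.0087 0.2075] [0.5938 0.0096 0.206 ]
102 305 335 [0.567  0.0052 0.2069] [0.592  0.0058 0.2062]
106 309 331 [0.5712 0.001  0.2184] [0.5878 0.0014 0.22  ]
110 309 331 [ 0.5712 -0.0025  0.2186] [ 0.5879 -0.0022  0.2199]
```

Ball centre: side view gives (0.567,-0.0165,0.116), wrist view (0.567,-0.0167,0.1155). They agree. The socket is now at about (0.579,0.0165,0.184), so the neck is at about (0.577,0.087,0.181). Moving to the neck.

>>> arm_command(motion=[{"xyz": [0, 0.8, 0], "spin": 0}, {"xyz": [0, 0.9, 0], "spin": 0}, {"xyz": [0, 0.9, 0], "spin": 0}, {"xyz": [-0.05, 0.9, 0], "spin": 0}, {"xyz": [-0.05, 0.4, -0.4], "spin": 0}, {"xyz": [0, 0, -0.8], "spin": 0}, {"xyz": [0, 0, -0.8], "spin": 0}, {"xyz": [0, 0, -0.5], "spin": 0}, {"xyz": [0, 0, 0], "spin": 0}], claw=85)

```text
t: 7.32
tool_pos: [0.5708, 0.089, 0.3127]
eef_rot: [0.494, 0.508, -0.492, 0.506]
contact_force: [-0.7, 0.3, 0.5]
opening: 0.997
```

```bash
python3 snap.py wrist:w11
```

```text
7.3167 [0.5708 0.089  0.3127] yaw 1.600148818534993 [-0.7482  0.3491  0.4854] 0.9972828987608952 [-0.8018  0.3023  0.6639  1.8479 -0.215   1.0631 -0.0265]
```

View pics/w11.png

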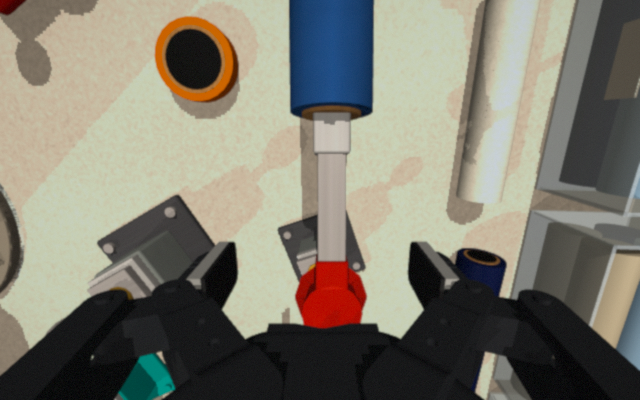

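```bash
python3 m.py w11 332,258 332,275 332,215 332,160 331,145 331,125 332,295 310,90
```

```text
332 258 [0.5781 0.0593 0.1937]
332 275 [0.5783 0.0487 0.1989]
332 215 [0.5772 0.0901 0.1881]
332 160 [0.576  0.1286 0.1822]
331 145 [0.575  0.139  0.1828]
331 125 [0.5746 0.1523 0.1807]
332 295 [0.5788 0.0344 0.2018]
310 90 [0.5602 0.1735 0.1895]
```

>>> arm_command(motion=[{"xyz": [0.15, 0, -0.5], "spin": 0}, {"xyz": [0, 0, -0.6], "spin": 0}, {"xyz": [0, 0, -0.5], "spin": 0}, {"xyz": [0, 0, -0.3], "spin": 0}, {"xyz": [0, 0, 0], "spin": 0}])

```text
t: 7.78
tool_pos: [0.5796, 0.0888, 0.2408]
eef_rot: [0.496, 0.507, -0.491, 0.506]
contact_force: [-0.7, -0.2, -1.1]
opening: 0.997
```

>>> arm_command(motion=[{"xyz": [-0.06, -0.04, -0.15], "spin": 0}, {"xyz": [0, 0, 0], "spin": 0}, {"xyz": [0, 0, 0], "spin": 0}, {"xyz": [0, 0, 0], "spin": 0}, {"xyz": [0, 0, 0], "spin": 0}, {"xyz": [0, 0, 0], "spin": 0}, {"xyz": [0, 0, 0], "spin": 0}, {"xyz": [0, 0, 0], "spin": 0}], claw=5, squeeze=80)

```text
t: 8.45
tool_pos: [0.5787, 0.0869, 0.24]
eef_rot: [0.498, 0.506, -0.489, 0.507]
contact_force: [-0.2, -0.7, -1.3]
opening: 0.213
```

```bash
python3 snap.py side:s12
python3 - <<'E'
import cv2
a=cv2.imread("pics/s12.png")[90:235,230:390]; cv2.imwrite("pics/s12c.png",cv2.resize(a,None,fx=4,fy=4,interpolation=cv2.INTER_CUBIC))
E
```

```text
8.45 [0.5787 0.0869 0.24  ] yaw 1.5443472801412117 [-0.1706 -0.729  -1.2884] 0.21252788757858837 [-0.7474  0.3965  0.6239  1.9079 -0.2964  0.917   0.0469]
```

View pics/s12c.png

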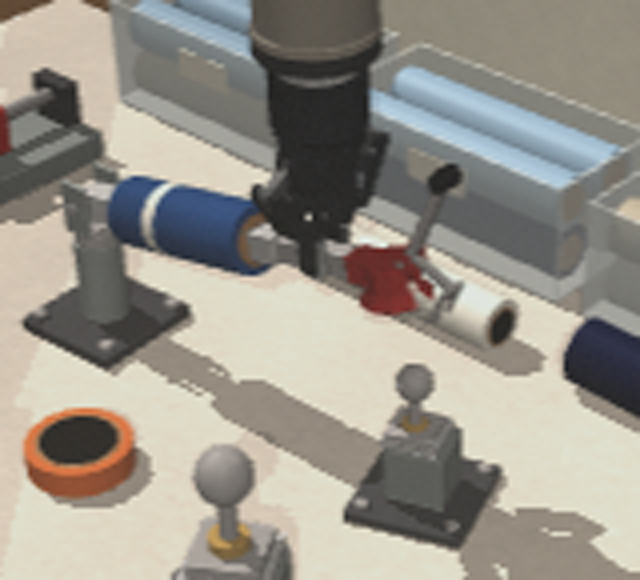

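The pads hold the neck. Next I'll pull the slide out about 28 mm and swing the coupler about 12 mm towards the ball, keeping it high.

>>> arm_command(motion=[{"xyz": [-0.06, -0.15, 0.03], "spin": -0.1}, {"xyz": [-0.06, -0.18, 0.03], "spin": -0.12}, {"xyz": [-0.06, -0.18, 0.03], "spin": -0.12}, {"xyz": [-0.06, -0.18, 0.03], "spin": -0.12}, {"xyz": [0, 0, 0], "spin": 0}])

```text
t: 8.92
tool_pos: [0.5684, 0.0636, 0.2442]
eef_rot: [0.506, 0.5, -0.495, 0.498]
contact_force: [-0.0, -5.4, -2.1]
opening: 0.212
```

```bash
python3 snap.py
```

```text
8.9167 [0.5684 0.0636 0.2442] yaw -0.17824552030744448 [-0.0149 -5.4355 -2.1372] 0.21244112470841486 [-0.7305  0.3706  0.641   1.9342 -0.2915  0.9155  0.0525]
```

>>> arm_command(motion=[{"xyz": [0, -0.08, 0.02], "spin": 0}, {"xyz": [0, -0.08, 0], "spin": 0}, {"xyz": [0, 0, 0], "spin": 0}])

```text
t: 9.17
tool_pos: [0.5685, 0.0586, 0.2448]
eef_rot: [0.506, 0.501, -0.495, 0.498]
contact_force: [-0.4, -3.7, -1.4]
opening: 0.214
```

```bash
python3 snap.py side:s13 top:t13 wrist:w13
python3 - <<'E'
import cv2,numpy as np
a=cv2.imread("pics/s13.png")[110:235,270:370]; b=cv2.imread("pics/t13.png")[140:215,275:375]
a=cv2.resize(a,(480,600),interpolation=cv2.INTER_CUBIC); b=cv2.resize(b,(320,240),interpolation=cv2.INTER_CUBIC)
o=np.zeros((600,800,3),np.uint8); o[:,:480]=a; o[:240,480:]=b; w=cv2.resize(cv2.imread("pics/w13.png"),(320,200)); o[300:500,480:]=w
cv2.imwrite("pics/c13.png",o)
E
```

```text
9.1667 [0.5685 0.0586 0.2448] yaw -0.11673045155864875 [-0.4271 -3.7456 -1.3524] 0.21449057975024696 [-0.7218  0.369   0.6414  1.9347 -0.2923  0.9165  0.0633]
```

View pics/c13.png

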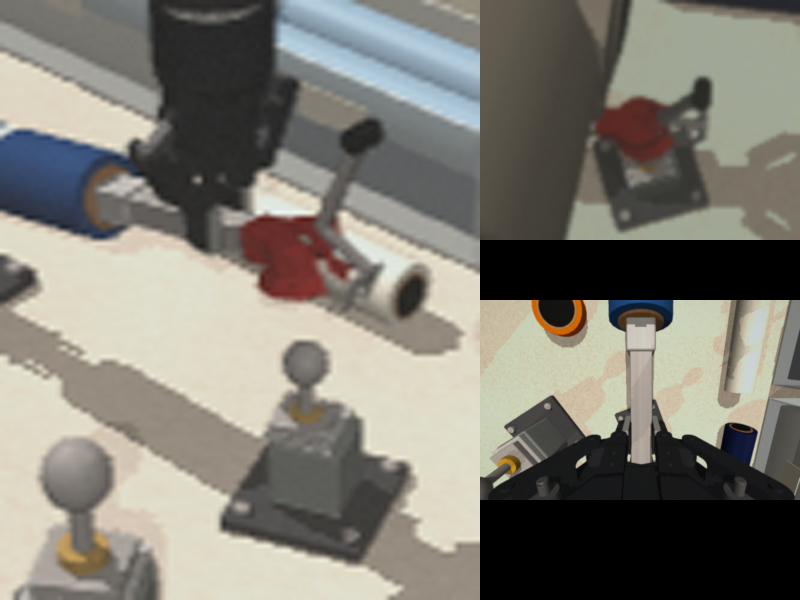

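Run:
```python
from h import *
np.set_printoptions(precision=4,suppress=True)
for f in ("s10","s12","s13"):
    z=np.load(f"pics/{f}.npz");d=z['d'];p=z['p'].astype(int);K=z['K'];c=dict(fx=K[0],fy=K[1],cx=K[2],cy=K[3],cam_to_world=z['M'])
    R,G,B=p[...,0],p[...,1],p[...,2]
    m=(R>70)&(R>2.2*G)&(R>2.2*B); m[:, :280]=0;m[:,375:]=0;m[:140]=0;m[200:]=0
    v,u=np.nonzero(m); q=np.array([P(c,a,b,d[b,a]) for a,b in zip(u,v)]);q=q[(q[:,2]>.14)]
    mb=(p.sum(2)<100);mb[:125]=0;mb[145:]=0;mb[:,:332]=0;mb[:,352:]=0
    v2,u2=np.nonzero(mb); g=np.array([P(c,a,b,d[b,a]) for a,b in zip(u2,v2)]); g=g[(g[:,2]>.26)&(g[:,2]<.32)&(g[:,0]<.62)]
    print(f,len(q),"pix",np.median(u),np.median(v),np.median(q,0),np.percentile(q,3,0),np.percentile(q,97,0),"grip",len(g),np.median(g,0))
```

```text
Traceback (most recent call last):
IndexError: too many indices for array: array is 1-dimensional, but 2 were indexed
```

Run:
```python
from h import *
np.set_printoptions(precision=4,suppress=True)
for f in ("s10","s12","s13"):
    z=np.load(f"pics/{f}.npz");d=z['d'];p=z['p'].astype(int);K=z['K'];c=dict(fx=K[0],fy=K[1],cx=K[2],cy=K[3],cam_to_world=z['M'])
    R,G,B=p[...,0],p[...,1],p[...,2]
    m=(R>70)&(R>2.2*G)&(R>2.2*B); m[:, :280]=0;m[:,375:]=0;m[:140]=0;m[200:]=0
    v,u=np.nonzero(m); q=np.array([P(c,a,b,d[b,a]) for a,b in zip(u,v)]);q=q[(q[:,2]>.14)]
    print(f,len(q),"pix",np.median(u),np.median(v),np.median(q,0),np.percentile(q,3,0),np.percentile(q,97,0))
    g=np.array([P(c,a,b,d[b,a]) for a in range(332,355) for b in range(125,150) if p[b,a].sum()<130] or [[0,0,0]]); g=g[(g[:,2]>.26)&(g[:,2]<.32)&(g[:,0]<.62)]
    print(len(g),np.median(g,0) if len(g) else '')
```

```text
s10 162 pix 325.0 159.0 [0.5658 0.0121 0.1986] [ 0.5523 -0.0074  0.176 ] [0.5902 0.0522 0.2199]
22 [ 0.5725 -0.0386  0.295 ]
s12 131 pix 326.0 160.0 [0.5684 0.0087 0.1976] [ 0.557  -0.007   0.1777] [0.5907 0.0489 0.215 ]
31 [ 0.5785 -0.0365  0.2956]
s13 136 pix 330.0 164.0 [ 0.555  -0.0188  0.2005] [ 0.5435 -0.0346  0.1836] [0.5802 0.0238 0.2136]
33 [ 0.5615 -0.0636  0.3015]
```

The coupler is now above the ball (expected socket x about 0.567, y about -0.0165 when level). Lowering along the arc, checking force.

>>> arm_command(motion=[{"xyz": [0, -0.015, -0.12], "spin": 0}, {"xyz": [0, -0.02, -0.12], "spin": 0}, {"xyz": [0, -0.02, -0.12], "spin": 0}, {"xyz": [0, -0.015, -0.12], "spin": 0}])

```text
t: 9.65
tool_pos: [0.5708, 0.0556, 0.2274]
eef_rot: [0.508, 0.5, -0.493, 0.499]
contact_force: [-2.0, -1.8, 9.6]
opening: 0.214
```

```bash
python3 snap.py
```

```text
9.65 [0.5708 0.0556 0.2274] yaw -0.10576045344716609 [-1.9992 -1.7687  9.5704] 0.21353828030798763 [-0.7026  0.3929  0.6286  1.948  -0.3151  0.8784  0.0884]
```

>>> arm_command(motion=[{"xyz": [-0.06, -0.01, -0.12], "spin": 0}, {"xyz": [-0.03, -0.01, -0.12], "spin": 0}, {"xyz": [-0.02, -0.005, -0.12], "spin": 0}])

```text
t: 9.9
tool_pos: [0.5685, 0.0538, 0.214]
eef_rot: [0.509, 0.499, -0.492, 0.5]
contact_force: [0.9, -2.6, 9.3]
opening: 0.212
```

>>> arm_command(motion=[{"xyz": [0, 0, -0.1], "spin": 0}, {"xyz": [0, 0, -0.05], "spin": 0}])

```text
t: 10.07
tool_pos: [0.5693, 0.0532, 0.2083]
eef_rot: [0.51, 0.498, -0.491, 0.501]
contact_force: [-0.8, -0.9, 11.0]
opening: 0.215
```

```bash
python3 snap.py side:s14
python3 - <<'E'
import cv2
a=cv2.imread("pics/s14.png")[110:235,270:370]; cv2.imwrite("pics/s14c.png",cv2.resize(a,(480,600),interpolation=cv2.INTER_CUBIC))
E
```

```text
10.0667 [0.5693 0.0532 0.2083] yaw -0.14728336818126975 [-0.7993 -0.9317 10.9882] 0.21526037298759937 [-0.6868  0.413   0.6142  1.9704 -0.3374  0.8321  0.1105]
```

View pics/s14c.png

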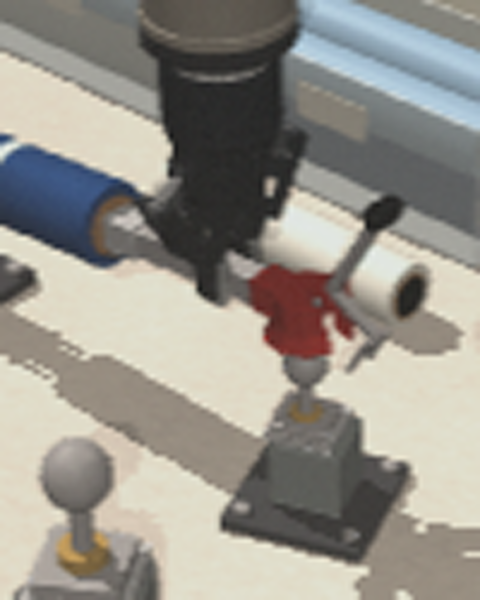

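The coupler mouth is centred over the ball in the side crop (ball 305,370; coupler 298,335). Feeling downwards in small steps.

>>> arm_command(motion=[{"xyz": [-0.02, 0, -0.06], "spin": 0}, {"xyz": [0, 0, -0.06], "spin": 0}])

```text
t: 10.28
tool_pos: [0.5695, 0.0528, 0.2042]
eef_rot: [0.511, 0.498, -0.49, 0.501]
contact_force: [-1.4, -1.8, 9.8]
opening: 0.213
```

>>> arm_command(motion=[{"xyz": [0, 0, -0.06], "spin": 0}, {"xyz": [0, 0, -0.06], "spin": 0}])

```text
t: 10.45
tool_pos: [0.5703, 0.0524, 0.2]
eef_rot: [0.511, 0.497, -0.49, 0.502]
contact_force: [-2.3, -3.6, 8.8]
opening: 0.211
```

>>> arm_command(motion=[{"xyz": [0, 0, -0.06], "spin": 0}, {"xyz": [0, 0, -0.06], "spin": 0}])

```text
t: 10.62
tool_pos: [0.571, 0.0522, 0.1958]
eef_rot: [0.511, 0.497, -0.489, 0.502]
contact_force: [-6.3, -1.5, 23.5]
opening: 0.215
```

The ball touches the flare and pushes towards -x, so I'll shift -x with no further lowering.

>>> arm_command(motion=[{"xyz": [-0.06, 0, 0.02], "spin": 0}, {"xyz": [-0.03, 0, 0], "spin": 0}])

```text
t: 10.78
tool_pos: [0.5682, 0.0521, 0.197]
eef_rot: [0.512, 0.497, -0.488, 0.502]
contact_force: [0.0, -1.4, 5.3]
opening: 0.217
```

>>> arm_command(motion=[{"xyz": [-0.02, 0, -0.03], "spin": 0}])

```text
t: 10.87
tool_pos: [0.5678, 0.0521, 0.1962]
eef_rot: [0.512, 0.497, -0.488, 0.502]
contact_force: [1.4, -1.7, 8.0]
opening: 0.212
```

```bash
python3 snap.py side:s15 top:t15
python3 - <<'E'
import cv2,numpy as np
a=cv2.imread("pics/s15.png")[120:220,290:370]; a=cv2.resize(a,(480,600),interpolation=cv2.INTER_CUBIC)
b=cv2.imread("pics/t15.png")[140:215,290:370]; b=cv2.resize(b,(320,300),interpolation=cv2.INTER_CUBIC)
o=np.zeros((600,800,3),np.uint8); o[:,:480]=a; o[:300,480:]=b
cv2.imwrite("pics/c15.png",o)
E
```

```text
10.8667 [0.5678 0.0521 0.1962] yaw -0.0676923609254445 [ 1.4415 -1.7084  7.9957] 0.21152349400674383 [-0.6761  0.4237  0.6027  1.9869 -0.3533  0.7984  0.1273]
```

View pics/c15.png

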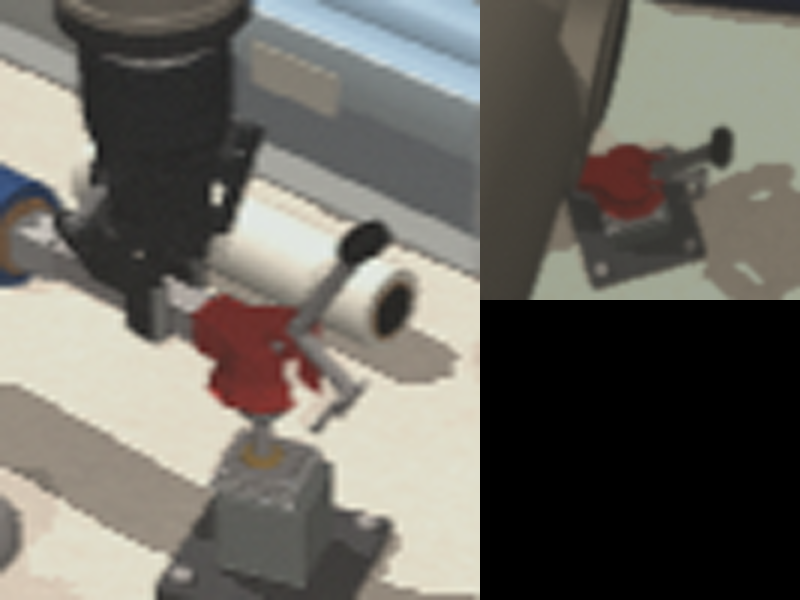

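Run:
```python
from h import *
np.set_printoptions(precision=4,suppress=True)
for f in ("s13","s14","s15","t15"):
    z=np.load(f"pics/{f}.npz");d=z['d'];p=z['p'].astype(int);K=z['K'];c=dict(fx=K[0],fy=K[1],cx=K[2],cy=K[3],cam_to_world=z['M'])
    R,G,B=p[...,0],p[...,1],p[...,2]
    m=(R>60)&(R>2.2*G)&(R>2.2*B); m[:, :280]=0;m[:,375:]=0;m[:140]=0;m[205:]=0
    v,u=np.nonzero(m); q=np.array([P(c,a,b,d[b,a]) for a,b in zip(u,v)]);q=q[(q[:,2]>.09)&(q[:,2]<.25)&(abs(q[:,1])<.07)]
    print(f,len(q),np.median(q,0),np.percentile(q,3,0),np.percentile(q,97,0))
    if f=="t15":
        h=np.histogram(q[:,2],bins=np.arange(.11,.2,.005)); print(h[0])
        k=(q[:,2]>.13); print(np.median(q[k],0))
        for vv in range(v.min(),v.max()+1,2):
            uu=np.unique(u[v==vv]); print(vv,uu[0],uu[-1],P(c,uu[len(uu)//2],vv,d[vv,uu[len(uu)//2]]))
```

```text
s13 136 [ 0.555  -0.0188  0.2005] [ 0.5435 -0.0346  0.1836] [0.5802 0.0238 0.2136]
s14 159 [ 0.5581 -0.0197  0.1647] [ 0.5458 -0.0392  0.1405] [0.5819 0.0161 0.173 ]
s15 161 [ 0.5577 -0.0187  0.151 ] [ 0.544  -0.0393  0.1251] [0.5824 0.0166 0.1579]
t15 87 [ 0.5652 -0.0069  0.1532] [ 0.5516 -0.0204  0.1497] [0.5808 0.0128 0.1582]
[ 0  0  0  0  0  0  0  5 63 19  0  0  0  0  0  0  0]
[ 0.5652 -0.0069  0.1532]
177 326 326 [ 0.5841 -0.0121  0.1546]
179 322 328 [ 0.579  -0.0095  0.15  ]
181 317 325 [0.5715 0.0017 0.1517]
183 317 325 [0.5647 0.0012 0.154 ]
185 318 328 [ 0.5596 -0.0081  0.1532]
187 324 330 [ 0.5537 -0.0174  0.1552]
```

Here the coupler's roof is still about 17 mm above home, and its rim's left edge (210) puts its axis about 2 mm right of the ball's stem in the side crop. The touch also pushed towards -x, so I'll shift 4 mm to -x and feel again.

>>> arm_command(motion=[{"xyz": [-0.06, 0, 0.02], "spin": 0}, {"xyz": [-0.04, 0, 0], "spin": 0}])

```text
t: 11.13
tool_pos: [0.565, 0.052, 0.1976]
eef_rot: [0.513, 0.496, -0.488, 0.503]
contact_force: [1.9, -0.9, 3.5]
opening: 0.213
```

>>> arm_command(motion=[{"xyz": [-0.02, 0, -0.05], "spin": 0}, {"xyz": [-0.01, 0, -0.05], "spin": 0}])

```text
t: 11.3
tool_pos: [0.565, 0.0519, 0.1946]
eef_rot: [0.515, 0.495, -0.487, 0.503]
contact_force: [1.0, -1.9, 10.4]
opening: 0.217
```

>>> arm_command(motion=[{"xyz": [-0.015, 0, -0.05], "spin": 0}])

```text
t: 11.38
tool_pos: [0.5651, 0.0519, 0.193]
eef_rot: [0.515, 0.495, -0.486, 0.503]
contact_force: [1.1, -6.5, 9.1]
opening: 0.217
```

>>> arm_command(motion=[{"xyz": [-0.015, 0, -0.05], "spin": 0}])

```text
t: 11.47
tool_pos: [0.565, 0.0516, 0.1914]
eef_rot: [0.516, 0.495, -0.486, 0.503]
contact_force: [0.1, -1.2, 9.5]
opening: 0.217
```

>>> arm_command(motion=[{"xyz": [-0.015, 0, -0.05], "spin": 0}])

```text
t: 11.55
tool_pos: [0.5649, 0.0516, 0.1897]
eef_rot: [0.516, 0.494, -0.486, 0.503]
contact_force: [0.3, -0.5, 9.2]
opening: 0.215
```

Going down freely at about 9.5 N, which is the bar's friction. Continuing.

>>> arm_command(motion=[{"xyz": [-0.01, 0, -0.05], "spin": 0}])

```text
t: 11.63
tool_pos: [0.5651, 0.0515, 0.1881]
eef_rot: [0.517, 0.494, -0.485, 0.503]
contact_force: [0.9, -0.7, 10.3]
opening: 0.215
```

>>> arm_command(motion=[{"xyz": [-0.01, 0, -0.05], "spin": 0}])

```text
t: 11.72
tool_pos: [0.5651, 0.0514, 0.1864]
eef_rot: [0.517, 0.494, -0.485, 0.503]
contact_force: [-1.5, -3.0, 8.9]
opening: 0.211
```

>>> arm_command(motion=[{"xyz": [-0.01, 0, -0.04], "spin": 0}])

```text
t: 11.8
tool_pos: [0.5651, 0.0514, 0.185]
eef_rot: [0.517, 0.494, -0.485, 0.503]
contact_force: [-2.3, -0.6, 15.6]
opening: 0.217
```

>>> arm_command(motion=[{"xyz": [-0.01, 0, -0.04], "spin": 0}])

```text
t: 11.88
tool_pos: [0.5654, 0.0513, 0.1841]
eef_rot: [0.518, 0.494, -0.484, 0.503]
contact_force: [-5.2, -3.3, 27.2]
opening: 0.21
```

>>> arm_command(motion=[{"xyz": [-0.04, 0, 0.0], "spin": 0}, {"xyz": [-0.02, 0, 0], "spin": 0}])

```text
t: 12.05
tool_pos: [0.5646, 0.0512, 0.1855]
eef_rot: [0.519, 0.493, -0.483, 0.504]
contact_force: [0.8, -0.7, 4.0]
opening: 0.216
```

>>> arm_command(motion=[{"xyz": [0, 0, -0.04], "spin": 0}])

```text
t: 12.13
tool_pos: [0.565, 0.0511, 0.1846]
eef_rot: [0.52, 0.493, -0.483, 0.504]
contact_force: [-5.6, -0.7, 20.5]
opening: 0.215
```

```bash
python3 snap.py side:s16
python3 - <<'E'
import cv2,numpy as np
from h import *
np.set_printoptions(precision=4,suppress=True)
for f in ("s15","s16"):
    z=np.load(f"pics/{f}.npz");d=z['d'];p=z['p'].astype(int);K=z['K'];c=dict(fx=K[0],fy=K[1],cx=K[2],cy=K[3],cam_to_world=z['M'])
    R,G,B=p[...,0],p[...,1],p[...,2]
    m=(R>60)&(R>2.2*G)&(R>2.2*B); m[:, :280]=0;m[:,375:]=0;m[:140]=0;m[205:]=0
    v,u=np.nonzero(m); q=np.array([P(c,a,b,d[b,a]) for a,b in zip(u,v)]);q=q[(q[:,2]>.09)&(q[:,2]<.25)&(abs(q[:,1])<.07)]
    print(f,len(q),np.median(q,0),np.percentile(q,3,0),np.percentile(q,97,0), np.histogram(q[:,2],bins=np.arange(.09,.18,.005))[0])
s=arm.read_state()
from scipy.spatial.transform import Rotation as R
print(R.from_quat(s['eef_rot']).as_matrix(), s['wrist_torque'])
a=cv2.imread("pics/s16.png")[120:220,290:370]; a=cv2.resize(a,(480,600),interpolation=cv2.INTER_CUBIC)
cv2.imwrite("pics/s16c.png",a)
E
```

```text
12.1333 [0.565  0.0511 0.1846] yaw -0.37589092071400804 [-5.6012 -0.6743 20.4877] 0.2154182128951517 [-0.6661  0.4278  0.5901  2.0122 -0.3745  0.7505  0.1425]
s15 161 [ 0.5577 -0.0187  0.151 ] [ 0.544  -0.0393  0.1251] [0.5824 0.0166 0.1579] [ 0  0  0  0  0  0  3 27 19  9 11  8 51 29  1  3  0]
s16 176 [ 0.5558 -0.0183  0.1377] [ 0.5423 -0.0373  0.1107] [0.5805 0.0173 0.145 ] [ 0  0  0  4 24 19 15  8 10 29 61  4  2  0  0  0  0]
[[ 0.048   0.9988 -0.0052]
 [ 0.0256 -0.0065 -0.9997]
 [-0.9985  0.0478 -0.0259]] [0.3048 1.8956 0.0133]
```

View pics/s16c.png

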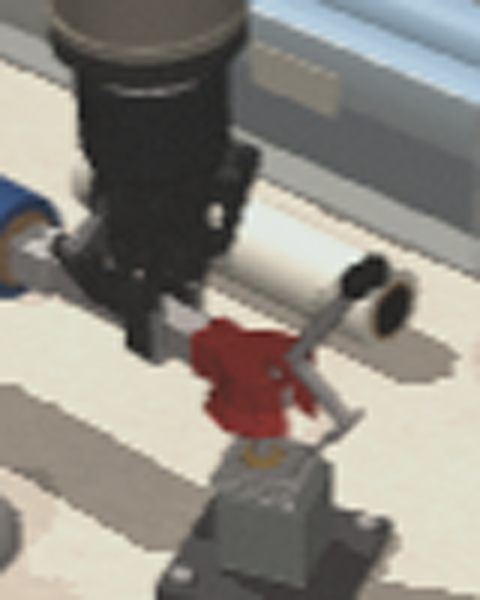

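The roof reads about 24 mm above the ball's centre (20 expected), with a -x side force of 5.6 N. So it may be on the lip of the seat. I'll ease up, shift 3 mm to -x, and feel again.

>>> arm_command(motion=[{"xyz": [-0.05, 0, 0.06], "spin": 0}, {"xyz": [-0.06, 0, 0.02], "spin": 0}, {"xyz": [-0.02, 0, 0], "spin": 0}])

```text
t: 12.43
tool_pos: [0.5616, 0.0511, 0.1882]
eef_rot: [0.521, 0.492, -0.482, 0.505]
contact_force: [9.7, -1.6, -7.4]
opening: 0.206
```

>>> arm_command(motion=[{"xyz": [-0.01, 0, -0.05], "spin": 0}, {"xyz": [-0.01, 0, -0.04], "spin": 0}])

```text
t: 12.6
tool_pos: [0.5623, 0.0511, 0.1852]
eef_rot: [0.522, 0.49, -0.481, 0.505]
contact_force: [2.1, -0.8, 9.8]
opening: 0.212
```

>>> arm_command(motion=[{"xyz": [0, 0, -0.04], "spin": 0}])

```text
t: 12.68
tool_pos: [0.5628, 0.0512, 0.1841]
eef_rot: [0.523, 0.49, -0.481, 0.505]
contact_force: [-4.1, -1.4, 27.4]
opening: 0.216
```

>>> arm_command(motion=[{"xyz": [-0.01, 0, -0.04], "spin": 0}])

```text
t: 12.77
tool_pos: [0.563, 0.0511, 0.1835]
eef_rot: [0.523, 0.49, -0.48, 0.505]
contact_force: [-7.3, -1.5, 36.0]
opening: 0.214
```

Contact comes at the same height (TCP 0.1845) at two x positions, and I felt both side walls, so the ball is in the seat against the roof. The ball force is now about (36−9.6)·0.81 ≈ 21 N. Holding it.

>>> arm_command(motion=[{"xyz": [-0.02, 0, -0.04], "spin": 0}])

```text
t: 12.85
tool_pos: [0.563, 0.051, 0.1833]
eef_rot: [0.524, 0.49, -0.48, 0.505]
contact_force: [-8.3, -2.3, 39.4]
opening: 0.215
```

>>> arm_command(motion=[{"xyz": [-0.02, 0, -0.04], "spin": 0}])

```text
t: 12.93
tool_pos: [0.563, 0.051, 0.1832]
eef_rot: [0.525, 0.49, -0.479, 0.505]
contact_force: [-9.7, -0.8, 39.6]
opening: 0.209
```

>>> arm_command(motion=[{"xyz": [-0.05, 0, -0.035], "spin": 0}])

```text
t: 13.02
tool_pos: [0.5622, 0.0509, 0.1835]
eef_rot: [0.526, 0.489, -0.478, 0.506]
contact_force: [-1.6, -1.7, 34.2]
opening: 0.215
```

>>> arm_command(motion=[{"xyz": [-0.05, 0, -0.036], "spin": 0}, {"xyz": [-0.04, 0, -0.036], "spin": 0}])

```text
t: 13.18
tool_pos: [0.5615, 0.0507, 0.184]
eef_rot: [0.529, 0.488, -0.476, 0.506]
contact_force: [0.6, -2.2, 24.2]
opening: 0.217
```

```bash
python3 snap.py side:s17
python3 - <<'E'
import cv2,numpy as np
from h import *
z=np.load("pics/s17.npz");d=z['d'];p=z['p'].astype(int);K=z['K'];c=dict(fx=K[0],fy=K[1],cx=K[2],cy=K[3],cam_to_world=z['M'])
R,G,B=p[...,0],p[...,1],p[...,2]
m=(R>60)&(R>2.2*G)&(R>2.2*B); m[:, :280]=0;m[:,375:]=0;m[:140]=0;m[205:]=0
v,u=np.nonzero(m); q=np.array([P(c,a,b,d[b,a]) for a,b in zip(u,v)]);q=q[(q[:,2]>.09)&(q[:,2]<.25)&(abs(q[:,1])<.07)]
print(np.histogram(q[:,2],bins=np.arange(.09,.18,.0025))[0])
a=cv2.imread("pics/s17.png")[120:220,290:370]; cv2.imwrite("pics/s17c.png",cv2.resize(a,(480,600),interpolation=cv2.INTER_CUBIC))
E
```

```text
13.1833 [0.5615 0.0507 0.184 ] yaw -0.635795837861405 [ 0.5913 -2.1845 24.1703] 0.21668823868819279 [-0.6663  0.4126  0.5867  2.0348 -0.3836  0.7166  0.1481]
[ 0  0  0  0  0  0  1  8 10 11 12  7  9  3  3  2  7  2 11 40 32  5  0  2
  2  0  0  0  0  0  0  0  0  0  0]
```

View pics/s17c.png

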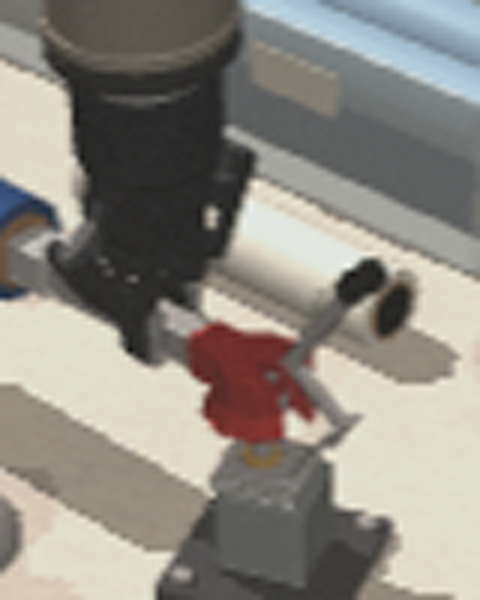

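>>> arm_command(motion=[{"xyz": [0, 0, -0.055], "spin": 0}])

```text
t: 13.32
tool_pos: [0.5623, 0.0507, 0.1833]
eef_rot: [0.529, 0.487, -0.475, 0.507]
contact_force: [-9.7, -2.0, 36.7]
opening: 0.212
```

>>> arm_command(motion=[{"xyz": [-0.02, 0, -0.045], "spin": 0}])

```text
t: 13.4
tool_pos: [0.5622, 0.0506, 0.183]
eef_rot: [0.53, 0.487, -0.474, 0.507]
contact_force: [-9.9, -2.3, 41.5]
opening: 0.216
```

>>> arm_command(motion=[{"xyz": [-0.02, 0, -0.04], "spin": 0}])

```text
t: 13.48
tool_pos: [0.562, 0.0505, 0.183]
eef_rot: [0.531, 0.487, -0.473, 0.507]
contact_force: [-8.3, -2.0, 41.1]
opening: 0.216
```

>>> arm_command(motion=[{"xyz": [-0.02, 0, -0.035], "spin": 0}, {"xyz": [-0.02, 0, -0.035], "spin": 0}])

```text
t: 13.65
tool_pos: [0.5617, 0.0503, 0.1834]
eef_rot: [0.532, 0.487, -0.472, 0.507]
contact_force: [-6.7, -1.1, 34.2]
opening: 0.212
```

Pressed for about 0.4 s at an estimated 20–25 N on the ball. Releasing the neck and rising.

>>> arm_command(motion=[{"xyz": [0, 0, 0], "spin": 0}, {"xyz": [0, 0, 0], "spin": 0}, {"xyz": [0, 0, 0], "spin": 0}, {"xyz": [0, 0, 0], "spin": 0}, {"xyz": [0, 0, 0.3], "spin": 0}, {"xyz": [0, 0, 0.7], "spin": 0}, {"xyz": [0, 0, 0.9], "spin": 0}, {"xyz": [0, 0, 0.9], "spin": 0}, {"xyz": [0, 0, 0.6], "spin": 0}, {"xyz": [0, 0, 0], "spin": 0}], claw=85, squeeze=30)

```text
t: 14.48
tool_pos: [0.5591, 0.0485, 0.3259]
eef_rot: [0.531, 0.487, -0.475, 0.506]
contact_force: [0.8, -1.0, -0.2]
opening: 0.995
```

>>> arm_command(motion=[{"xyz": [0, -0.7, 0.5], "spin": 0}, {"xyz": [0, -0.8, 0.5], "spin": 0}, {"xyz": [0, -0.8, 0], "spin": 0}, {"xyz": [0, -0.5, 0], "spin": 0}, {"xyz": [0, 0, 0], "spin": 0}])

```text
t: 14.9
tool_pos: [0.558, -0.0665, 0.373]
eef_rot: [0.531, 0.487, -0.472, 0.508]
contact_force: [-0.8, -0.4, -0.7]
opening: 0.994
```

```bash
python3 snap.py wrist:w18
python3 - <<'E'
from rig import arm
from scipy.spatial.transform import Rotation as R
print(R.from_quat(arm.read_state()['eef_rot']).as_matrix().round(3))
E
```

```text
14.9 [ 0.558  -0.0665  0.373 ] yaw -0.4922622568894724 [-0.834  -0.3675 -0.7363] 0.9938320708396029 [-0.6419  0.1753  0.7662  1.8541 -0.1889  1.0922  0.1864]
[[ 0.079  0.997 -0.005]
 [ 0.038 -0.008 -0.999]
 [-0.996  0.079 -0.038]]
```

View pics/w18.png

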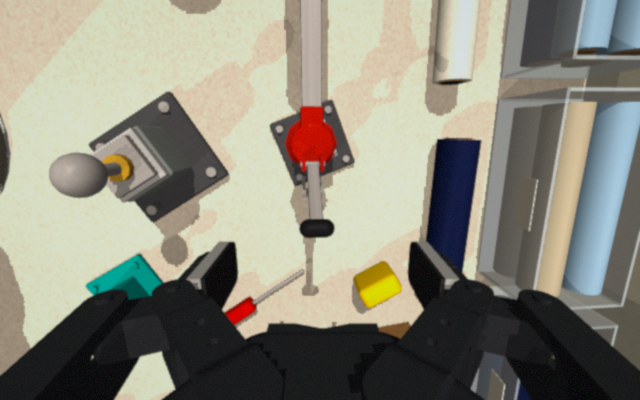

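The coupler disc (311,143) sits over the stand; the handle is still raised, grip at (317,228).

```bash
python3 m.py w18 317,224 317,230 314,205 313,190 313,175 311,143 311,115 311,80 311,20
python3 - <<'E'
from h import *
np.set_printoptions(precision=4,suppress=True)
z=np.load("pics/w18.npz");d=z['d'];p=z['p'].astype(int);K=z['K'];c=dict(fx=K[0],fy=K[1],cx=K[2],cy=K[3],cam_to_world=z['M'])
m=(p[...,0]>190)&(p[...,1]<60)&(p[...,2]<60)
for v in range(108,176,4):
    u=np.nonzero(m[v,270:370])[0]+270
    if len(u):print(v,u[0],u[-1],P(c,u[0]+2,v,d[v,u[0]+2]),P(c,u[-1]-2,v,d[v,u[-1]-2]))
E
```

```text
317 224 [ 0.5654 -0.0775  0.2189]
317 230 [ 0.5651 -0.0819  0.2214]
314 205 [ 0.5642 -0.067   0.1964]
313 190 [ 0.5643 -0.0563  0.1809]
313 175 [ 0.5522 -0.0039  0.4453]
311 143 [ 0.5649 -0.0144  0.1388]
311 115 [0.5655 0.0139 0.1374]
311 80 [0.566  0.0475 0.139 ]
311 20 [0.5671 0.102  0.1373]
108 302 320 [0.5584 0.0207 0.139 ] [0.5727 0.0207 0.1391]
112 302 321 [0.5583 0.0168 0.1399] [0.5737 0.0168 0.1381]
116 302 320 [0.5582 0.013  0.1377] [0.5727 0.0129 0.1377]
120 302 320 [0.5581 0.0089 0.1399] [0.5726 0.0088 0.139 ]
124 303 320 [0.5591 0.005  0.1379] [0.5725 0.0048 0.1388]
128 300 323 [0.5559 0.0009 0.1393] [0.5757 0.0008 0.1376]
132 296 327 [ 0.5516 -0.003   0.1391] [ 0.5798 -0.0033  0.1376]
136 294 329 [ 0.5494 -0.0071  0.1384] [ 0.5818 -0.0074  0.1393]
140 293 330 [ 0.5483 -0.0111  0.1381] [ 0.5828 -0.0115  0.139 ]
144 292 330 [ 0.5471 -0.0152  0.139 ] [ 0.5829 -0.0157  0.1376]
148 293 324 [ 0.548  -0.0194  0.1382] [ 0.5765 -0.0198  0.1383]
152 294 321 [ 0.549  -0.0235  0.1394] [ 0.5732 -0.0239  0.1387]
156 297 301 [ 0.552  -0.0277  0.139 ] [ 0.552  -0.0277  0.139 ]
160 302 322 [ 0.557  -0.0311  0.1492] [ 0.5733 -0.0312  0.1505]
164 303 303 [ 0.5579 -0.0353  0.1485] [ 0.5538 -0.0356  0.145 ]
168 303 303 [ 0.5578 -0.0392  0.1504] [ 0.5544 -0.0558  0.0107]
```

```bash
for f in w10 w18; do echo $f; python3 - $f <<'E'
import sys
from h import *
np.set_printoptions(precision=4,suppress=True)
z=np.load(f"pics/{sys.argv[1]}.npz");d=z['d'];p=z['p'].astype(int);K=z['K'];c=dict(fx=K[0],fy=K[1],cx=K[2],cy=K[3],cam_to_world=z['M'])
q=np.array([P(c,u,v,d[v,u]) for v in range(60,220,2) for u in range(240,400,2) if d[v,u]>0])
t=q[abs(q[:,2])<.006]; print("table",len(t),np.median(t[:,2]),t[:,2].std())
f=q[abs(q[:,2]-.0105)<.004]; print("foot",len(f),np.median(f[:,2]))
# tilt fit
A=np.c_[t[:,:2],np.ones(len(t))]; s=np.linalg.lstsq(A,t[:,2],rcond=None)[0]; print(s, "at ball",s@[.567,-.017,1])
f=f[(abs(f[:,0]-.57)<.075)&(abs(f[:,1]+.02)<.075)]
import cv2
print("foot rect",cv2.minAreaRect((f[:,:2]*1000).astype(np.float32)))
E
done
python3 - <<'E'
import cv2
a=cv2.imread("pics/w18.png")[95:245,250:370]; cv2.imwrite("pics/w18c.png",cv2.resize(a,None,fx=4,fy=4,interpolation=cv2.INTER_CUBIC))
E
```

```text
w10
table 5043 0.00019032468992430385 0.0009162353582965911
foot 295 0.01010669428881028
[ 0.0017  0.0005 -0.0008] at ball 0.00019551403237878491
foot rect ((573.3047485351562, -19.9122314453125), (99.69642639160156, 99.61205291748047), 20.705299377441406)
w18
table 4856 0.00023607818831794525 0.0008318696846433886
foot 476 0.010098442594124957
[ 0.0012  0.0004 -0.0005] at ball 0.00019588144849146826
foot rect ((573.0842895507812, -19.854473114013672), (99.98003387451172, 98.95123291015625), 20.628009796142578)
```

View pics/w18c.png

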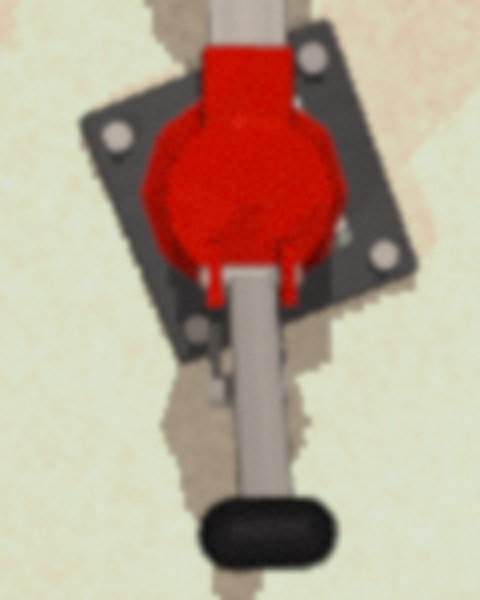

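Run:
```python
from h import *
np.set_printoptions(precision=5,suppress=True)
def load(f):
    z=np.load(f"pics/{f}.npz");K=z['K'];return z['p'].astype(int),z['d'],dict(fx=K[0],fy=K[1],cx=K[2],cy=K[3],cam_to_world=z['M'])
for f,vr,uc,zl in (("w10",(2,42),320,.17),("w18",(2,100),311,.12),):
    p,d,c=load(f)
    q=np.array([P(c,u,v,d[v,u]) for v in range(*vr) for u in range(uc-5,uc+6) if d[v,u]>0]); q=q[q[:,2]>zl]
    A=np.c_[q[:,1],np.ones(len(q))]; s=np.linalg.lstsq(A,q[:,2],rcond=None)[0]; r=q[:,2]-A@s
    k=abs(r)<.0025; s=np.linalg.lstsq(A[k],q[k,2],rcond=None)[0]
    print(f,len(q),k.sum(),"slope",-s[0],"y range",q[:,1].min(),q[:,1].max(),"z at .05:",s@[.05,1], "std",r[k].std(), "extrap z at y .361:",s@[.361,1])
# roof mean
p,d,c=load("w18")
q=np.array([P(c,u,v,d[v,u]) for v in range(130,150) for u in range(300,322)]); print("roof",np.median(q[:,2]),q[:,2].std(), np.median(q[:,1]))
# ball fit again with strict points + free radius
from scipy.optimize import least_squares
p,d,c=load("w10")
q=[P(c,u,v,d[v,u]) for v in range(110,145) for u in range(285,350)]
Q=np.array([a for a in q if .105<a[2]<.145 and a[1]<-.003 and a[0]<.575])
for rad in (.015,None):
    fun=(lambda x:np.linalg.norm(Q-x[:3],axis=1)-.015) if rad else (lambda x:np.linalg.norm(Q-x[:3],axis=1)-x[3])
    r=least_squares(fun,[.567,-.017,.116,.015],loss='soft_l1',f_scale=.0007); print(r.x,len(Q),np.sqrt(np.mean(r.fun**2)))
print("highest",np.sort(Q[:,2])[-12:])
```

```text
w10 437 437 slope 0.18328279802815883 y range 0.0612995093059369 0.09696981533113996 z at .05: 0.19657528502468896 std 0.0006969376262235275 extrap z at y .361: 0.13957433483793158
w18 1075 1075 slope -0.004506827733280994 y range 0.02957769619538745 0.117506131250816 z at .05: 0.13709148296697574 std 0.0007529839273441578 extrap z at y .361: 0.1384931063920261
roof 0.13895514831773567 0.020622016918556186 -0.010392610145479141
[ 0.5669  -0.01673  0.11534  0.015  ] 227 0.0005958458781944996
[ 0.56689 -0.01674  0.11536  0.01498] 227 0.0005957561628278686
highest [0.13071 0.13071 0.13072 0.13078 0.13079 0.13095 0.13096 0.13103 0.13109
 0.13143 0.13191 0.13278]
```

The checks disagree with "home". The roof is at 0.139 and the bar slope gives a socket height of about 0.119, while the ball centre measures 0.1154, and the coupler is off by about (-2,+2) mm. So the ball is probably still on the seat's lip, about 3 mm short. I'll take the neck again and pull the coupler outward and +x a little.

>>> arm_command(motion=[{"xyz": [0, 0.7, 0], "spin": 0}, {"xyz": [0.02, 0.8, 0], "spin": 0}, {"xyz": [0.02, 0.8, 0], "spin": 0}, {"xyz": [0, 0.5, -0.4], "spin": 0}, {"xyz": [0, 0, -0.8], "spin": 0}, {"xyz": [0, 0, -0.8], "spin": 0}, {"xyz": [0, 0, -0.8], "spin": 0}, {"xyz": [0, 0, -0.8], "spin": 0}, {"xyz": [0, 0, -0.3], "spin": 0}, {"xyz": [0, 0, 0], "spin": 0}])

```text
t: 15.78
tool_pos: [0.5559, 0.0617, 0.2122]
eef_rot: [0.529, 0.49, -0.47, 0.509]
contact_force: [0.4, -0.4, 0.4]
opening: 0.999
```

>>> arm_command(motion=[{"xyz": [0.12, -0.14, -0.35], "spin": 0}, {"xyz": [0.05, 0, -0.3], "spin": 0}, {"xyz": [0, 0, 0], "spin": 0}])

```text
t: 16.03
tool_pos: [0.5626, 0.0589, 0.1859]
eef_rot: [0.528, 0.491, -0.469, 0.509]
contact_force: [-0.2, 1.3, 0.2]
opening: 0.995
```

>>> arm_command(motion=[{"xyz": [0, -0.05, 0], "spin": 0}, {"xyz": [0, 0, 0], "spin": 0}, {"xyz": [0, 0, 0], "spin": 0}, {"xyz": [0, 0, 0], "spin": 0}, {"xyz": [0, 0, 0], "spin": 0}, {"xyz": [0, 0, 0], "spin": 0}, {"xyz": [0, 0, 0], "spin": 0}], claw=5, squeeze=60)

```text
t: 16.62
tool_pos: [0.5632, 0.0581, 0.19]
eef_rot: [0.529, 0.491, -0.468, 0.51]
contact_force: [-0.1, -0.3, -1.7]
opening: 0.222
```

```bash
python3 snap.py
python3 - <<'E'
from rig import arm
s=arm.read_state();print(s['contact_force'],s['wrist_torque'])
E
```

```text
16.6167 [0.5632 0.0581 0.19  ] yaw 0.10243599947885956 [-0.0713 -0.3071 -1.6606] 0.2219808107788619 [-0.6777  0.4031  0.5884  2.0313 -0.3869  0.7195  0.1531]
[-0.07134564 -0.30709203 -1.66055371] [-0.20484117  0.58947219 -0.10865363]
```

>>> arm_command(motion=[{"xyz": [0.02, -0.04, 0.05], "spin": 0}, {"xyz": [0.02, -0.04, 0.0], "spin": 0}])

```text
t: 16.78
tool_pos: [0.5638, 0.0565, 0.1917]
eef_rot: [0.529, 0.493, -0.468, 0.509]
contact_force: [-2.2, 6.5, -4.7]
opening: 0.222
```

>>> arm_command(motion=[{"xyz": [0, -0.02, -0.04], "spin": 0}])

```text
t: 16.87
tool_pos: [0.5635, 0.0564, 0.1901]
eef_rot: [0.529, 0.493, -0.467, 0.509]
contact_force: [0.5, 4.2, -0.9]
opening: 0.219
```

>>> arm_command(motion=[{"xyz": [0, -0.02, -0.04], "spin": 0}])

```text
t: 16.95
tool_pos: [0.5637, 0.0564, 0.1887]
eef_rot: [0.529, 0.494, -0.467, 0.509]
contact_force: [-1.2, 5.2, 10.1]
opening: 0.222
```

>>> arm_command(motion=[{"xyz": [0, -0.03, -0.04], "spin": 0}])

```text
t: 17.03
tool_pos: [0.5641, 0.0561, 0.1879]
eef_rot: [0.529, 0.494, -0.466, 0.509]
contact_force: [-7.5, 6.2, 25.1]
opening: 0.22
```

>>> arm_command(motion=[{"xyz": [0, -0.03, -0.04], "spin": 0}])

```text
t: 17.12
tool_pos: [0.5646, 0.0559, 0.1874]
eef_rot: [0.53, 0.494, -0.465, 0.508]
contact_force: [-12.6, 7.7, 32.1]
opening: 0.224
```

>>> arm_command(motion=[{"xyz": [-0.06, -0.03, -0.03], "spin": 0}])

```text
t: 17.2
tool_pos: [0.5634, 0.0557, 0.1877]
eef_rot: [0.531, 0.495, -0.464, 0.509]
contact_force: [-1.1, 7.4, 25.0]
opening: 0.226
```

>>> arm_command(motion=[{"xyz": [-0.06, -0.03, -0.03], "spin": 0}])

```text
t: 17.28
tool_pos: [0.5627, 0.0555, 0.1883]
eef_rot: [0.532, 0.494, -0.462, 0.509]
contact_force: [3.3, 7.8, 15.2]
opening: 0.221
```

>>> arm_command(motion=[{"xyz": [0.01, -0.06, 0.05], "spin": 0}, {"xyz": [0, -0.06, 0.03], "spin": 0}])

```text
t: 17.45
tool_pos: [0.5627, 0.0536, 0.192]
eef_rot: [0.532, 0.496, -0.461, 0.508]
contact_force: [-1.8, 12.6, -11.2]
opening: 0.221
```

>>> arm_command(motion=[{"xyz": [0, -0.03, -0.05], "spin": 0}, {"xyz": [-0.02, 0, -0.05], "spin": 0}])

```text
t: 17.62
tool_pos: [0.562, 0.0537, 0.1886]
eef_rot: [0.532, 0.497, -0.46, 0.508]
contact_force: [1.9, -1.3, 10.9]
opening: 0.224
```

>>> arm_command(motion=[{"xyz": [-0.02, 0, -0.05], "spin": 0}])

```text
t: 17.7
tool_pos: [0.5623, 0.0536, 0.1876]
eef_rot: [0.533, 0.496, -0.459, 0.509]
contact_force: [-2.9, -0.6, 26.9]
opening: 0.219
```

```bash
python3 snap.py side:s19
cat > roof.py <<'E'
import sys
from h import *
np.set_printoptions(precision=4,suppress=True)
for f in sys.argv[1:]:
    z=np.load(f"pics/{f}.npz");d=z['d'];p=z['p'].astype(int);K=z['K'];c=dict(fx=K[0],fy=K[1],cx=K[2],cy=K[3],cam_to_world=z['M'])
    R,G,B=p[...,0],p[...,1],p[...,2]
    m=(R>60)&(R>2.2*G)&(R>2.2*B); m[:, :280]=0;m[:,375:]=0;m[:140]=0;m[205:]=0
    v,u=np.nonzero(m); q=np.array([P(c,a,b,d[b,a]) for a,b in zip(u,v)]);q=q[(q[:,2]>.09)&(abs(q[:,1])<.07)]
    h,e=np.histogram(q[:,2],bins=np.arange(.09,.24,.003)); i=h.argmax(); k=abs(q[:,2]-e[i]-.0015)<.0045
    print(f,"roof z",np.median(q[k,2]),q[k,2].std(),"x",q[k,0].min(),q[k,0].max(),"y",q[k,1].min(),q[k,1].max(),k.sum())
    t=np.array([P(c,u,v,d[v,u]) for u in range(290,330,3) for v in range(205,235,3)]); t=t[abs(t[:,2])<.006]; print("  table",np.median(t[:,2]) if len(t) else None)
E
python3 roof.py s10 s13 s14 s15 s16 s17 s19
```

```text
17.7 [0.5623 0.0536 0.1876] yaw 0.55257125170854 [-2.9358 -0.5646 26.9227] 0.2190940989053837 [-0.6488  0.3991  0.5708  2.0394 -0.4104  0.7079  0.1945]
s10 roof z 0.2031736174132045 0.0019993748199738986 x 0.5562988043254218 0.5943925510234841 y -0.0012171650894171604 0.055261809837570786 63
  table 0.0017665741017872105
s13 roof z 0.21044073774033473 0.001951934697351196 x 0.5469348814269462 0.5834503372298792 y -0.03271701966590901 0.012796049957945477 40
  table 0.0013103971580847862
s14 roof z 0.16907285311405806 0.001803428308462615 x 0.5501981050718789 0.5889220978635942 y -0.032674873440569296 0.022751732191324536 73
  table 0.0009371342011260664
s15 roof z 0.15417960280424348 0.0018564243249690202 x 0.5483931978257844 0.5901130786250229 y -0.03277986123365839 0.023187956382841657 80
  table 0.0012161533522889734
s16 roof z 0.14145437004259964 0.001707411134057317 x 0.544727126986688 0.5838655889515445 y -0.04312113977320686 0.02125327890580342 83
  table 0.001044609146671871
s17 roof z 0.13979547797721897 0.0016651476151774384 x 0.544109529690258 0.5826490920596004 y -0.03185409720074095 0.021664678876307186 88
  table 0.0009878103220096746
s19 roof z 0.13962966753927808 0.0014517318290800851 x 0.5458460358391325 0.5823589608266865 y -0.03824832619409213 0.018109626468421514 90
  table 0.0010892612954808145
```

```bash
python3 m.py w18 304,191 304,193 303,188 305,185 335,153; python3 m.py s19 347,191 346,192 345,188 340,182 343,186
python3 - <<'E'
import cv2,numpy as np
a=cv2.imread("pics/s19.png")[155:205,310:365]; cv2.imwrite("pics/s19c.png",cv2.resize(a,None,fx=12,fy=12,interpolation=cv2.INTER_CUBIC))
E
```

```text
304 191 [ 0.5566 -0.069   0.1214]
304 193 [ 0.5565 -0.0706  0.1252]
303 188 [ 0.5556 -0.0662  0.1175]
305 185 [ 0.558  -0.0635  0.1137]
335 153 [ 0.6001 -0.0307  0.0597]
347 191 [ 0.562  -0.0755  0.1266]
346 192 [ 0.5585 -0.0747  0.1245]
345 188 [ 0.5629 -0.0669  0.1329]
340 182 [ 0.5635 -0.0466  0.1447]
343 186 [ 0.5657 -0.0566  0.1337]
```

View pics/s19c.png

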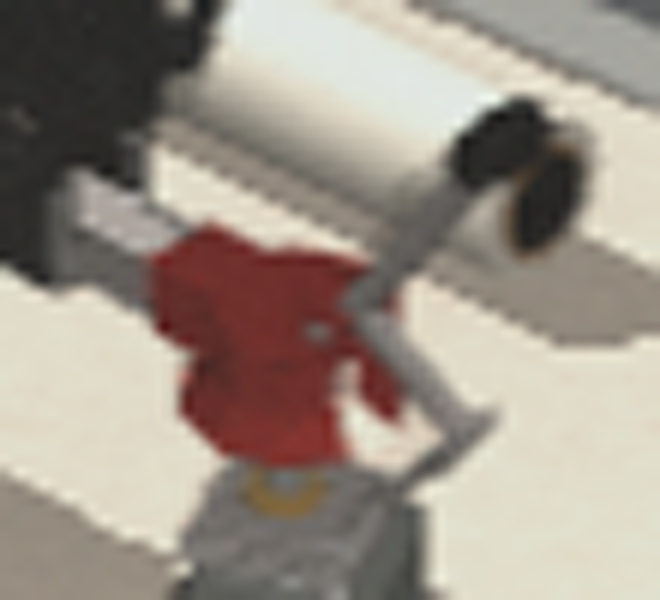

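Run:
```python
from h import *
np.set_printoptions(precision=2,suppress=True)
z=np.load("pics/s19.npz");K=z['K'];M=np.linalg.inv(z['M'])
def pr(p):
    c=M[:3,:3]@np.asarray(p)+M[:3,3]; return np.array([K[0]*c[0]/c[2]+K[2],K[1]*c[1]/c[2]+K[3]])
print("ball",pr([.567,-.0167,.1157]),"nut top c",pr([.567,-.0167,.0785]),"stand block top c",pr([.5733,-.02,.06]))
for s in (.1155,.1195):
  for r,dz in ((.0275,-.013),(.026,-.012)):
    pts=np.array([pr([.5655+r*np.cos(a),-.0155+r*np.sin(a),s+dz]) for a in np.linspace(0,6.28,90)])
    print(s,r,"rim max row",pts[:,1].max(),"cols",pts[:,0].min(),pts[:,0].max())
p=z['p'].astype(int);R,G,B=p[...,0],p[...,1],p[...,2]
for u in range(326,342): 
    v=[v for v in range(160,205) if R[v,u]>60 and R[v,u]>1.8*G[v,u]]; print(u,v[0] if v else None,v[-1] if v else None,end="; ")
```

```text
ball [333.32 185.49] nut top c [333.38 195.25] stand block top c [335.55 199.49]
0.1155 0.0275 rim max row 194.47525768873584 cols 323.7290063459976 341.727546951059
0.1155 0.026 rim max row 193.9099467907594 cols 324.2139444520283 341.2377351678323
0.1195 0.0275 rim max row 193.41258791404258 cols 323.7057030669142 341.7349825670538
0.1195 0.026 rim max row 192.84675569188033 cols 324.19145945881894 341.2443362988075
326 175 190; 327 174 190; 328 174 192; 329 175 192; 330 175 192; 331 176 192; 332 176 193; 333 176 193; 334 176 193; 335 176 193; 336 176 192; 337 176 192; 338 177 184; 339 177 184; 340 184 187; 341 185 188;
```

Both cameras put the seat about 4 mm high still, right at the lip. I'll wiggle sideways under light down-load and watch for a drop.

>>> arm_command(motion=[{"xyz": [0, 0.06, -0.03], "spin": 0}])

```text
t: 17.83
tool_pos: [0.563, 0.0549, 0.1877]
eef_rot: [0.534, 0.495, -0.459, 0.509]
contact_force: [-9.7, -10.6, 25.3]
opening: 0.218
```

>>> arm_command(motion=[{"xyz": [0, 0.06, -0.03], "spin": 0}])

```text
t: 17.92
tool_pos: [0.5633, 0.0555, 0.1875]
eef_rot: [0.535, 0.495, -0.459, 0.509]
contact_force: [-11.7, -12.5, 25.9]
opening: 0.229
```

>>> arm_command(motion=[{"xyz": [0, 0.06, -0.03], "spin": 0}])

```text
t: 18.0
tool_pos: [0.5635, 0.0557, 0.1875]
eef_rot: [0.535, 0.494, -0.46, 0.508]
contact_force: [-12.8, -12.5, 28.5]
opening: 0.217
```

>>> arm_command(motion=[{"xyz": [0, 0.06, -0.03], "spin": 0}])

```text
t: 18.08
tool_pos: [0.5636, 0.0558, 0.1874]
eef_rot: [0.535, 0.493, -0.461, 0.508]
contact_force: [-12.4, -12.9, 29.6]
opening: 0.223
```

>>> arm_command(motion=[{"xyz": [-0.06, -0.03, 0.02], "spin": 0}, {"xyz": [-0.04, -0.02, 0], "spin": 0}])

```text
t: 18.25
tool_pos: [0.5605, 0.0538, 0.1896]
eef_rot: [0.536, 0.492, -0.46, 0.508]
contact_force: [3.9, 9.1, -3.2]
opening: 0.22
```

>>> arm_command(motion=[{"xyz": [-0.03, 0, -0.05], "spin": 0}])

```text
t: 18.33
tool_pos: [0.5602, 0.0539, 0.1886]
eef_rot: [0.537, 0.492, -0.459, 0.509]
contact_force: [4.0, 1.6, 10.9]
opening: 0.217
```

>>> arm_command(motion=[{"xyz": [-0.03, 0, -0.05], "spin": 0}])

```text
t: 18.42
tool_pos: [0.5603, 0.0538, 0.1877]
eef_rot: [0.538, 0.491, -0.458, 0.509]
contact_force: [-0.6, 0.5, 22.3]
opening: 0.221
```

>>> arm_command(motion=[{"xyz": [-0.03, 0, -0.05], "spin": 0}])

```text
t: 18.5
tool_pos: [0.5606, 0.0538, 0.1872]
eef_rot: [0.539, 0.49, -0.457, 0.51]
contact_force: [-4.7, 0.7, 31.4]
opening: 0.22
```

```bash
python3 m.py w18 80,175 105,175; python3 snap.py wrist:w20 top:t20 side:s20; python3 roof.py s20
python3 - <<'E'
import cv2,numpy as np
a=cv2.imread("pics/w20.png"); b=cv2.imread("pics/s20.png")[90:240,200:400]
o=np.zeros((600,800,3),np.uint8); o[:300,:480]=cv2.resize(a,(480,300)); o[:240,480:]=cv2.resize(b,(320,240)); t=cv2.imread("pics/t20.png")[130:230,230:390]; o[300:600,:480]=cv2.resize(t,(480,300)); cv2.imwrite("pics/c20.png",o)
E
```

```text
80 175 [ 0.364  -0.0374  0.1843]
105 175 [ 0.3709 -0.0406  0.1635]
18.5 [0.5606 0.0538 0.1872] yaw 0.010253452187467503 [-4.6625  0.7411 31.4187] 0.21986278771504272 [-0.6547  0.3915  0.5728  2.0525 -0.4132  0.6863  0.1875]
s20 roof z 0.13943600842586484 0.0018284650673567283 x 0.5436696371055872 0.5806021959891075 y -0.0392386840184038 0.01826022125123583 90
  table 0.00113551951554558
```

View pics/c20.png

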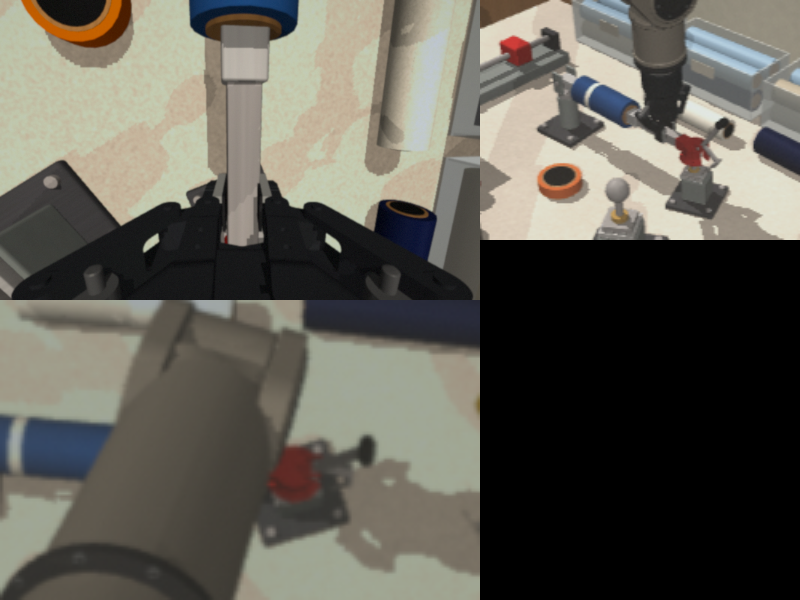

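Nothing else touches. The stop height is the same everywhere, with little side force and about ±1.5 mm of play each way, so by feel this is the roof on the ball. I'll release and close the handle gently; the latch will show whether it's home.

>>> arm_command(motion=[{"xyz": [0, 0, -0.03], "spin": 0}, {"xyz": [0, 0, 0], "spin": 0}, {"xyz": [0, 0, 0], "spin": 0}, {"xyz": [0, 0, 0], "spin": 0}, {"xyz": [0, 0, 0.4], "spin": 0}, {"xyz": [0, 0, 0.8], "spin": 0}, {"xyz": [0, 0, 0.9], "spin": 0}, {"xyz": [0, 0, 0.9], "spin": 0}, {"xyz": [0, -0.4, 0.5], "spin": 0}, {"xyz": [0, -0.7, 0.2], "spin": 0}], claw=85, squeeze=30)

```text
t: 19.48
tool_pos: [0.5591, 0.0108, 0.3374]
eef_rot: [0.536, 0.491, -0.459, 0.511]
contact_force: [0.9, 0.1, -0.4]
opening: 0.996
```

>>> arm_command(motion=[{"xyz": [0, -0.8, 0], "spin": 0}, {"xyz": [0, -0.8, 0], "spin": 0}, {"xyz": [0, -0.4, 0], "spin": 0}, {"xyz": [0, 0, 0], "spin": 0}])

```text
t: 19.82
tool_pos: [0.5591, -0.0769, 0.3417]
eef_rot: [0.538, 0.489, -0.457, 0.512]
contact_force: [0.2, -0.5, 0.1]
opening: 0.998
```

```bash
python3 snap.py wrist:w21; python3 m.py w21 320,140
```

```text
19.8167 [ 0.5591 -0.0769  0.3417] yaw 0.13753864428956109 [ 0.1978 -0.5012  0.093 ] 0.998053759437132 [-0.5902  0.2029  0.7494  1.9001 -0.2486  1.0106  0.2718]
320 140 [ 0.5776 -0.0169  0.1386]
```

View pics/w21.png

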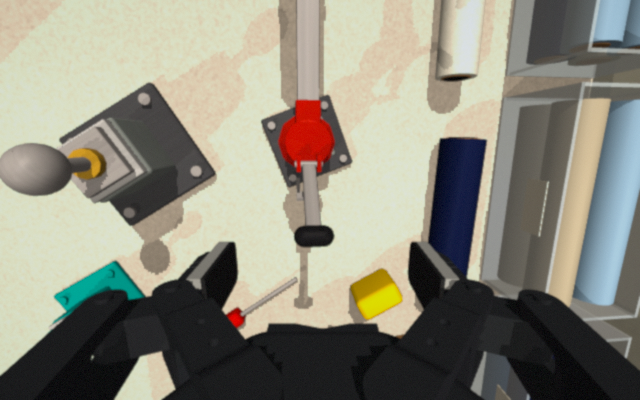

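```bash
python3 m.py w21 314,232 314,238 312,212 310,195 306,140 306,118 308,60
python3 - <<'E'
from h import *
np.set_printoptions(precision=4,suppress=True)
z=np.load("pics/w21.npz");d=z['d'];p=z['p'].astype(int);K=z['K'];c=dict(fx=K[0],fy=K[1],cx=K[2],cy=K[3],cam_to_world=z['M'])
m=(p[...,0]>190)&(p[...,1]<60)&(p[...,2]<60)
for v in range(124,152,4):
    u=np.nonzero(m[v,260:360])[0]+260
    print(v,u[0],u[-1],P(c,u[0]+2,v,d[v,u[0]+2]),P(c,u[-1]-2,v,d[v,u[-1]-2]))
q=np.array([P(c,u,v,d[v,u]) for v in range(2,95) for u in range(303,314)]);q=q[q[:,2]>.12];s=np.polyfit(q[:,1],q[:,2],1);print(s,np.polyval(s,.361),np.polyval(s,.05))
E
```

```text
314 232 [ 0.5653 -0.0803  0.2215]
314 238 [ 0.5653 -0.0847  0.2216]
312 212 [ 0.5655 -0.0715  0.1991]
310 195 [ 0.565  -0.0609  0.1839]
306 140 [ 0.5644 -0.0169  0.138 ]
306 118 [ 0.5508 -0.0157  0.4151]
308 60 [0.567  0.0538 0.1365]
124 293 321 [ 0.5543 -0.0023  0.139 ] [ 0.5767 -0.0022  0.139 ]
128 290 325 [ 0.5514 -0.006   0.1386] [ 0.5804 -0.0058  0.1396]
132 288 327 [ 0.5495 -0.0096  0.1387] [ 0.5823 -0.0095  0.1393]
136 286 328 [ 0.5476 -0.0132  0.1378] [ 0.5834 -0.0131  0.1382]
140 286 329 [ 0.5475 -0.0169  0.1378] [ 0.5843 -0.0169  0.1383]
144 286 325 [ 0.5474 -0.0206  0.1389] [ 0.5804 -0.0206  0.1392]
148 287 320 [ 0.5483 -0.0243  0.1385] [ 0.5757 -0.0243  0.1387]
[-0.2404  0.1538] 0.06706979101430448 0.14182001046235324
```

The coupler now sits centred at (0.566,-0.0165) over the ball (0.567,-0.0167). Closing the fingers and going down onto the grip.

>>> arm_command(motion=[{"xyz": [0, -0.22, 0], "spin": 0}, {"xyz": [0, 0, 0], "spin": 0}, {"xyz": [0, 0, 0], "spin": 0}, {"xyz": [0, 0, 0], "spin": 0}, {"xyz": [0, 0, 0], "spin": 0}, {"xyz": [0, 0, -0.4], "spin": 0}, {"xyz": [0, 0, -0.3], "spin": 0}, {"xyz": [0, 0, -0.15], "spin": 0}, {"xyz": [0, 0, 0], "spin": 0}], claw=0)

```text
t: 20.62
tool_pos: [0.5598, -0.0792, 0.3049]
eef_rot: [0.536, 0.492, -0.456, 0.513]
contact_force: [0.3, -1.1, -0.2]
opening: -0.0
```

```bash
python3 snap.py wrist:w22; python3 -c "
from rig import arm
from scipy.spatial.transform import Rotation as R
s=arm.read_state();m=R.from_quat(s['eef_rot']).as_matrix();print(m[:,0],s['tool_pos']+.073*m[:,0])"
```

```text
20.6167 [ 0.5598 -0.0792  0.3049] yaw 0.5685910997726785 [ 0.324  -1.0921 -0.2441] -0.00021972030450604607 [-0.5575  0.2507  0.7322  1.9389 -0.2993  0.9434  0.3322]
[ 0.10113211  0.05984473 -0.99307145] [ 0.56731286 -0.07491519  0.23297602]
```

View pics/w22.png

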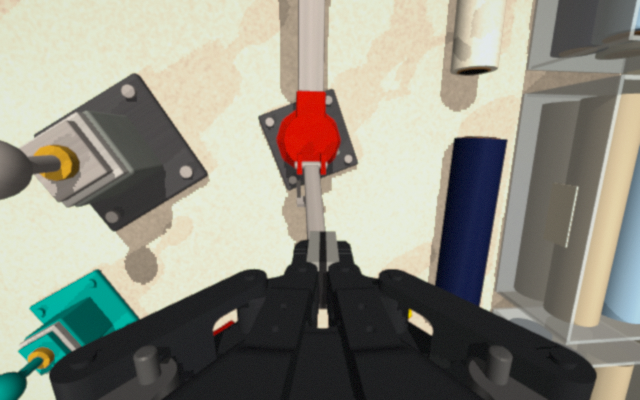

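>>> arm_command(motion=[{"xyz": [-0.05, -0.32, 0], "spin": 0}, {"xyz": [0, 0, 0], "spin": 0}, {"xyz": [0, 0, -0.2], "spin": 0}, {"xyz": [0, 0, -0.1], "spin": 0}])

```text
t: 21.0
tool_pos: [0.5589, -0.0918, 0.2945]
eef_rot: [0.537, 0.491, -0.455, 0.514]
contact_force: [-0.6, 0.5, -0.4]
opening: -0.003
```

>>> arm_command(motion=[{"xyz": [0, -0.05, -0.1], "spin": 0}, {"xyz": [0, -0.1, -0.12], "spin": 0}])

```text
t: 21.17
tool_pos: [0.5595, -0.097, 0.2854]
eef_rot: [0.537, 0.492, -0.454, 0.514]
contact_force: [-0.8, -4.5, 12.1]
opening: -0.001
```

>>> arm_command(motion=[{"xyz": [0, -0.1, -0.06], "spin": 0}])

```text
t: 21.25
tool_pos: [0.5597, -0.1015, 0.2827]
eef_rot: [0.536, 0.491, -0.454, 0.514]
contact_force: [-2.0, -2.7, 6.7]
opening: 0.001
```

>>> arm_command(motion=[{"xyz": [0, -0.1, -0.08], "spin": 0}])

```text
t: 21.33
tool_pos: [0.5599, -0.106, 0.2794]
eef_rot: [0.537, 0.491, -0.454, 0.515]
contact_force: [-1.7, -0.8, 3.7]
opening: 0.004
```

>>> arm_command(motion=[{"xyz": [0, -0.1, -0.13], "spin": 0}, {"xyz": [0, -0.1, -0.15], "spin": 0}])

```text
t: 21.5
tool_pos: [0.5603, -0.1159, 0.2683]
eef_rot: [0.537, 0.49, -0.454, 0.515]
contact_force: [-1.9, -5.4, 7.3]
opening: -0.002
```

>>> arm_command(motion=[{"xyz": [-0.02, -0.06, -0.12], "spin": 0}])

```text
t: 21.58
tool_pos: [0.5596, -0.1196, 0.2633]
eef_rot: [0.537, 0.49, -0.454, 0.515]
contact_force: [-0.6, -3.9, 5.7]
opening: -0.0
```

>>> arm_command(motion=[{"xyz": [-0.02, -0.05, -0.12], "spin": 0}])

```text
t: 21.67
tool_pos: [0.5591, -0.1228, 0.2584]
eef_rot: [0.537, 0.489, -0.455, 0.516]
contact_force: [-0.0, -3.9, 4.3]
opening: -0.005
```

>>> arm_command(motion=[{"xyz": [0, -0.02, -0.1], "spin": 0}])

```text
t: 21.75
tool_pos: [0.5592, -0.1247, 0.2541]
eef_rot: [0.537, 0.488, -0.455, 0.516]
contact_force: [1.0, -3.1, 4.2]
opening: 0.0
```

>>> arm_command(motion=[{"xyz": [0, 0, -0.1], "spin": 0}])

```text
t: 21.83
tool_pos: [0.5594, -0.1254, 0.2499]
eef_rot: [0.537, 0.488, -0.455, 0.516]
contact_force: [-0.1, -2.4, 4.2]
opening: 0.0
```

>>> arm_command(motion=[{"xyz": [0, 0, -0.1], "spin": 0}])

```text
t: 21.92
tool_pos: [0.5595, -0.1257, 0.2455]
eef_rot: [0.538, 0.487, -0.455, 0.516]
contact_force: [0.4, -0.9, 2.7]
opening: -0.002
```

>>> arm_command(motion=[{"xyz": [0, 0, -0.1], "spin": 0}])

```text
t: 22.0
tool_pos: [0.5595, -0.1257, 0.2411]
eef_rot: [0.538, 0.487, -0.455, 0.516]
contact_force: [-0.5, -2.0, 3.5]
opening: -0.0
```

>>> arm_command(motion=[{"xyz": [0, 0, -0.1], "spin": 0}])

```text
t: 22.08
tool_pos: [0.5596, -0.1255, 0.2366]
eef_rot: [0.537, 0.487, -0.455, 0.516]
contact_force: [0.6, -1.6, 3.4]
opening: -0.003
```

>>> arm_command(motion=[{"xyz": [0, 0, -0.08], "spin": 0}])

```text
t: 22.17
tool_pos: [0.5596, -0.1252, 0.2328]
eef_rot: [0.537, 0.488, -0.455, 0.516]
contact_force: [0.0, -2.7, 2.6]
opening: -0.001
```

>>> arm_command(motion=[{"xyz": [0, 0, -0.08], "spin": 0}])

```text
t: 22.25
tool_pos: [0.5596, -0.125, 0.2292]
eef_rot: [0.537, 0.488, -0.455, 0.516]
contact_force: [0.6, -1.2, 2.7]
opening: -0.001
```

>>> arm_command(motion=[{"xyz": [0, 0, -0.06], "spin": 0}])

```text
t: 22.33
tool_pos: [0.5595, -0.1247, 0.2263]
eef_rot: [0.537, 0.488, -0.455, 0.516]
contact_force: [0.8, -1.5, 3.2]
opening: -0.001
```

>>> arm_command(motion=[{"xyz": [0, 0, -0.05], "spin": 0}])

```text
t: 22.42
tool_pos: [0.5595, -0.1245, 0.2239]
eef_rot: [0.537, 0.488, -0.455, 0.516]
contact_force: [0.3, -1.3, 2.7]
opening: -0.003
```

>>> arm_command(motion=[{"xyz": [0, 0, -0.04], "spin": 0}])

```text
t: 22.5
tool_pos: [0.5594, -0.1244, 0.222]
eef_rot: [0.537, 0.488, -0.455, 0.516]
contact_force: [0.6, -1.5, 2.6]
opening: 0.002
```

>>> arm_command(motion=[{"xyz": [0, 0, -0.04], "spin": 0}])

```text
t: 22.58
tool_pos: [0.5595, -0.1243, 0.2202]
eef_rot: [0.537, 0.488, -0.455, 0.516]
contact_force: [-0.4, -0.5, 1.9]
opening: 0.0
```

>>> arm_command(motion=[{"xyz": [0, 0, -0.04], "spin": 0}])

```text
t: 22.67
tool_pos: [0.5595, -0.1242, 0.2184]
eef_rot: [0.537, 0.488, -0.455, 0.516]
contact_force: [-0.3, -2.0, 2.1]
opening: 0.001
```

>>> arm_command(motion=[{"xyz": [0, 0, -0.03], "spin": 0}])

```text
t: 22.75
tool_pos: [0.5595, -0.1242, 0.2172]
eef_rot: [0.537, 0.488, -0.455, 0.516]
contact_force: [-0.2, -2.7, 6.2]
opening: 0.003
```

>>> arm_command(motion=[{"xyz": [0, 0, -0.03], "spin": 0}])

```text
t: 22.83
tool_pos: [0.5598, -0.1244, 0.2162]
eef_rot: [0.537, 0.488, -0.455, 0.516]
contact_force: [-1.0, -1.3, 10.6]
opening: -0.004
```

>>> arm_command(motion=[{"xyz": [0, 0, -0.03], "spin": 0}])

```text
t: 22.92
tool_pos: [0.5601, -0.1244, 0.2154]
eef_rot: [0.537, 0.488, -0.454, 0.516]
contact_force: [-1.4, 0.1, 13.7]
opening: -0.002
```

The handle has reached its stop. Lifting off and looking.

>>> arm_command(motion=[{"xyz": [0, 0, 0.3], "spin": 0}, {"xyz": [0, 0, 0.7], "spin": 0}, {"xyz": [0, 0, 0.9], "spin": 0}, {"xyz": [0, 0, 0.9], "spin": 0}, {"xyz": [0, 0, 0.7], "spin": 0}, {"xyz": [0, 0.3, 0.4], "spin": 0}, {"xyz": [0, 0.3, 0], "spin": 0}, {"xyz": [0, 0, 0], "spin": 0}])

```text
t: 23.58
tool_pos: [0.5566, -0.1004, 0.3811]
eef_rot: [0.537, 0.488, -0.456, 0.514]
contact_force: [-0.5, 0.8, -0.8]
opening: -0.001
```

```bash
python3 snap.py wrist:w23 side:s23; python3 roof.py s23
python3 - <<'E'
import cv2,numpy as np
a=cv2.imread("pics/w23.png"); b=cv2.imread("pics/s23.png")[150:215,300:380]
o=np.zeros((600,800,3),np.uint8); o[:300,:480]=cv2.resize(a,(480,300)); o[300:,:370]=cv2.resize(b,(370,300),interpolation=cv2.INTER_CUBIC); c=a[80:260,250:380]; o[:443,480:]=cv2.resize(c,(320,443)); cv2.imwrite("pics/c23.png",o)
E
```

```text
23.5833 [ 0.5566 -0.1004  0.3811] yaw 0.32123646872332334 [-0.4556  0.794  -0.7631] -0.0012379205787582703 [-0.5781  0.1649  0.7722  1.8477 -0.2135  1.089   0.2815]
s23 roof z 0.13960016030356548 0.0018646013647926523 x 0.5429493645285105 0.5883848693028352 y -0.035750655037426915 0.019281139890650723 98
  table 0.0010695016052701956
```

View pics/c23.png

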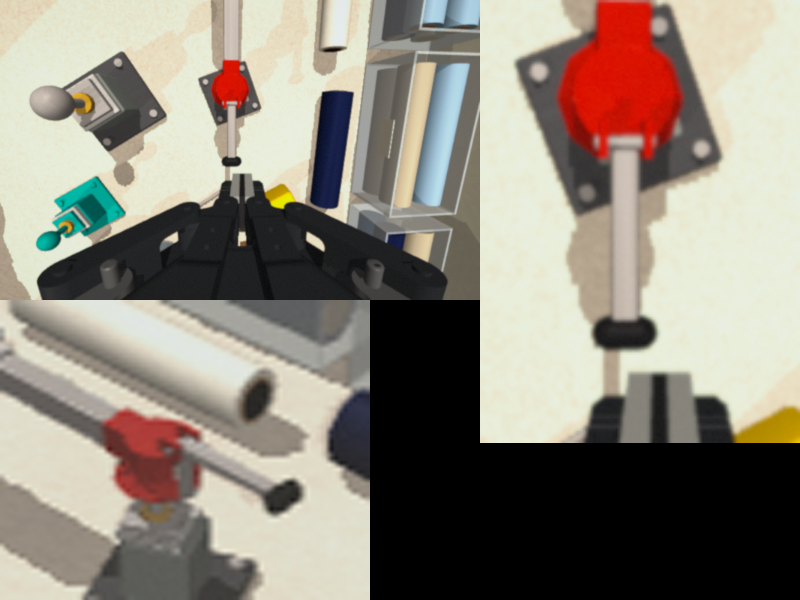

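The handle lies straight out, in line with the bar. Next I'll measure its tilt.

Run:
```python
from h import *
np.set_printoptions(precision=4,suppress=True)
z=np.load("pics/w23.npz");d=z['d'];p=z['p'].astype(int);K=z['K'];c=dict(fx=K[0],fy=K[1],cx=K[2],cy=K[3],cam_to_world=z['M'])
def fit(vr,ur,zl):
    q=np.array([P(c,u,v,d[v,u]) for v in range(*vr) for u in range(*ur) if d[v,u]>0]);q=q[(q[:,2]>zl)&(q[:,2]<.2)]
    s=np.polyfit(q[:,1],q[:,2],1);k=abs(q[:,2]-np.polyval(s,q[:,1]))<.002;s=np.polyfit(q[k,1],q[k,2],1);print(len(q),k.sum(),"slope",-s[0],"y",q[k,1].min(),q[k,1].max(),"z",q[k,2].mean(),"at .05",np.polyval(s,.05))
print("arm");fit((150,205),(307,312),.11)
print("bar");fit((2,75),(304,313),.11)
for u,v in ((309,213),(309,217),(306,112)): print(P(c,u,v,d[v,u]))
m=(p[...,0]>190)&(p[...,1]<60)&(p[...,2]<60)
for v in range(104,130,4):
    u=np.nonzero(m[v,260:360])[0]+260; a,b=P(c,u[0]+2,v,d[v,u[0]+2]),P(c,u[-1]-2,v,d[v,u[-1]-2]); print(v,(a+b)/2,(b-a)[0])
```

```text
arm
275 274 slope -0.0070857709973380515 y -0.1103728285367689 -0.05147863666293377 z 0.14665957378208083 at .05 0.14758452357104446
bar
654 652 slope -0.0014976858015014068 y 0.02553389015496374 0.09289187424319165 z 0.13721856165758994 at .05 0.137204366204304
[ 0.5665 -0.1196  0.1496]
[ 0.5665 -0.124   0.1501]
[ 0.5646 -0.0123  0.1391]
104 [ 0.5647 -0.0026  0.1246] 0.035873872774678905
108 [ 0.5663 -0.0081  0.1382] 0.03483344908857322
112 [ 0.5667 -0.0123  0.1396] 0.03581865869775802
116 [ 0.5662 -0.0163  0.139 ] 0.03912079209782682
120 [ 0.5662 -0.0204  0.139 ] 0.03718503687444508
124 [ 0.5667 -0.0245  0.1393] 0.034126461144831866
128 [ 0.5661 -0.0286  0.1388] 0.030905358511124748
```

Handle −0.007 against bar −0.0015, so it is fully down. The gripper is clear. Handing in.

```bash
python3 -c "
from rig import arm
print(arm.read_state()['contact_force']); print(arm.finish_job())"
```

```text
[-0.18362009 -1.37099692 -0.70889038]
the job is handed in; nothing more can be done
None
```

The coupler is locked on the ball of the small grey stand, and I handed the job in at about 23.6 s of the 72 s. No verdict was reported.

**What I did:**
1. I raised the handle to about 0.97 rad. My first pinch slipped off the grip at about 0.87 rad, so I finished the lift by pushing.
2. I took the neck, pulled the slide out and swung the coupler over the ball, then lowered it by feel. It touched the flare once, so I re-centred it.
3. I pressed the coupler down in three spells and closed the handle gently until it met its stop.

**Pressing force:** This is worked out from the wrist force less the bar's friction. It mostly came to about 18 to 25 N on the ball, with two short peaks at about 25 to 27 N including the side load. That is a little above the 20 to 25 N asked for and below the 30 N limit.

**Last checks:**
- **Handle:** it is level with the bar to within about 0.01 rad, so it is fully down. It moved at about 2 to 7 N (12 N for an instant at first contact) until the stop.
- **Coupler:** its socket is about 7 mm sideways of the stand's mark and about 1 mm below it.
- **Robot:** the gripper is clear of everything. I steered clear of the bystanders and saw none displaced, but I did not measure them at the end.

**One check disagreed:** both cameras put the coupler's roof 3 to 4 mm higher above the ball than the stated dimensions give for fully home. Feel said it was home. The stop height was the same at several sideways positions, I felt only the seat's small side play, and the latch closed freely.

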